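Gauge the wheel hub's bore and keep the reading

ROBOT

A 6-joint arm with a two-finger parallel gripper is mounted at the origin on the work surface. World frame = base frame: x ahead of the robot, y to its left, z up, the work surface at z = 0. Lengths are in mm, angles in rad, forces in N, time in s.
With the tool pointing down it reaches from about 275 to 775 mm from the base axis. Payload 14.6 kg.
Tool frame: the origin (TCP) lies midway between the tips of the shut fingers; the grasp point (between the pads) lies 19 mm behind it; z points along the fingers, y is the direction in which the jaws open and shut (so a half turn about z gives the same grasp; the last joint's range is limited). The gripper opens to 85 mm and grips with 20 to 120 N. Pads are 22 mm wide; open, the fingers measure 114 mm over their backs; the gripper's body (76 mm by 85 mm) begins 54 mm behind the grasp point. The pads swing forward as they close: fully open they stand 13 mm farther back than shut.
Start: joints at [1.129, 0.263, -0.048, 1.259, 0, 1.415], TCP at [148.519, 503.558, 231.278] pointing down, gripper open.
Joint ranges: [-2.65, 2.65], [-0.89, 1.7], [-1.18, 1.37], [-2.13, 2.11], [-1.35, 1.29], [-3.14, 3.14]. Speed limits (rad/s): [1.89, 1.89, 2.57, 2.79, 3.14, 3.14].

INTERFACE

Orientations are given as [roll, pitch, yaw] about the fixed x, y, z axes, in that order (R = Rz(yaw) Ry(pitch) Rx(roll)).
In Python, from cell import ctrl, eyes, order gives the robot as it stands.
- The arm moves only by the tool drive_tool, never from a script. Its argument "deltas" is a list of rows, each a list of 3 entries, a list of its own where there are three numbers: the finger opening in mm, from 0 to 85.4, then the shift along the tool's x, y, z in units of 50 mm (1.0 is 50 mm), then the turn, a rotation vector about the tool's x, y, z in degrees. A call has 1 to 5 rows; each row is the pose to reach, as a shift and turn from the pose commanded when the call began, along the tool's axes at that moment; what a row does not reach only later rows make up. A row lasts 1/10 s, in which the tool goes at most 50 mm and 8.59 degrees, less where a joint would pass 70% of its speed; a pose out of reach is approached as far as the arm can. A call with a gripper value outside its range is refused whole. The fingers move at their own pace and stop on an object; "newtons" is the grip in N (left out, the last holds). Time passes only in rows, so rows that repeat a pose let the fingers close. It gives the time, the measured TCP pose, the force and the opening at its end, in the units of the state.
- ctrl.observe(): the state, without advancing time (a new reading comes with each control period).
- eyes.grab_frame(name): name is "scene" or "top" or "wrist"; returns the picture (420x560x3 uint8, blue, green, red); there is no depth.
- eyes.calibration(name): a dict with "fx", "fy", "cx", "cy" (pixels), "k1" (the pictures are not rectified: a ray, as slopes to the right and down, at radius r is drawn at 1 + k1 r^2 times it, then the intrinsics apply), "camera_from_world" (4x4, takes a point from world to camera coordinates); the wrist camera has in their place "tool_from_camera" (4x4, takes a point from camera to tool coordinates, whose origin is the TCP and whose axes are the flange's). Camera axes: x right, y up, looking along -z (the intrinsics and any distortion apply to the point x, -y, -z); pixel columns grow to the right and rows downward; lengths in mm; the calibration is good to about 2 mm. A picture is of the moment at which its call begins: read the wrist's pose just before it. calibration takes no time and is no camera call.
- order.sign_off(): hands the job in, once; it reports no verdict.
The state is a dict: "clock": time; "qpos": joint angles; "joint_velocities": joint speeds; "effort": joint torques, N m; "position": TCP position; "ee_rot": TCP orientation; "force": force on the tool from outside, world axes, zero at the start; "torque": the same for the moment, N m; "gripper_width": finger opening in mm.
Only numpy, scipy, OpenCV 4.12 (cv2) and the standard library are available. Lean on these libraries where they do the work, as an engineer would, in place of code of your own. Each camera call takes 0.05 s, during which the arm holds its last target.

TASK

Pinch the bore gauge's two spring triggers so that its plungers draw in, lift it from its stand and lower it gently into the wheel hub's bore until its collar rests on the rim, then let go so that the plungers spring out against the bore, and push the lock button fully down to hold them. Then draw the gauge out and put it upright back into the stand, still locked at its reading; do not force the gauge or its button, and leave the other things alone.

Things in the scene. Friction and masses are not known exactly. Their poses are not given: they have to be found in the camera images.
- gauge: Telescoping bore gauge, loose, 0.2 to 0.4 kg, upright in the stand at the start. Origin: centre of the UNDERSIDE of its round depth collar (66 mm diameter, z 0 to 8 mm). z up along the gauge, y along plungers and triggers, x across the plain sides. Below: round steel nose, 43 mm diameter, down to z = -45 mm, its last 6 mm tapering to 33 mm. Above: aluminium grip block, z 8 to 54 mm.
- plain_sides (a point): Centre of the gauge's grip block (on its axis, 34 mm above the gauge's origin). The block's two flat grooved plain sides face +x and -x, 30 mm apart, 26 mm wide in y; gripping them moves nothing, so they suit the locked gauge.
- triggers (a point): Midpoint between the two spring triggers (same point as plain_sides): dark plates on +y and -y of the block, 24 mm wide in x, 6 mm thick, 30 mm tall, outer faces 54 mm apart when free. Each is one piece with its plunger; both sides move equally. Pinching in y (2 to 4 N) draws the plungers in, up to 5 mm a side to a stop (faces then 44 mm apart); let go, they spring out.
- plunger_a: The plunger on the gauge's +y side, 10 mm thick with a round end; origin at its tip, which lies at z = -26 mm, y = +26 mm of the gauge when free, +21 mm when fully drawn in (inside the nose). Same axes as the gauge.
- plunger_b: The plunger on the gauge's -y side, mirror image; origin at its tip. The distance between the two tips is the reading: 52 mm free, 42 mm drawn in, 46 mm in the hub's bore.
- lock: Lock button: round dark cap, 26 mm diameter, on top of the gauge; origin at the centre of its top face, z = 78 mm of the gauge while up (unlocked, as at the start). With the plungers about 46 mm apart it slides down against a 9 N drag to a hard stop, anywhere from 4 to 11 mm down (unseen inner setting); only there it holds. 14 to 20 N is a good push, over 30 N damages it. Stays where left.
- hub: Steel wheel hub, bolted with a 120 mm square plate to the bench (fixed). Origin: centre of the plate's underside on the bench, z up along the bore. Flange 110 mm diameter with five short studs; barrel 80 mm diameter, its flat rim 75 mm above the bench. The open round bore is 46 mm in diameter, 53 mm deep, straight-walled.
- bore_mouth (a point): Centre of the bore at the level of the barrel's rim (75 mm above the bench). The gauge's origin comes here when it is fully seated.
- stand: The gauge's stand, fixed: wooden block 90 (x) by 100 (y) mm, 70 mm high, with an open oblong pocket in its top, 47 (x) by 58 (y) mm, 60 mm deep. Origin: centre of its underside on the bench. The gauge stands with its collar on the top face, plungers along the pocket's long y direction; its origin is then 70 mm above the stand's origin.
- bearing_ring: Bystander: loose steel bearing ring, 68 mm across, 18 mm high. Origin at the centre of its underside.
- socket: Bystander: loose dark steel wrench socket, 30 mm across, 55 mm high, standing. Origin at the centre of its underside.
- grease_tin: Bystander: loose grey tin, 60 mm across, 70 mm high. Origin at the centre of its underside.
Things that resemble listed ones, but are neither listed nor needed, are in the scene too. What is shaped like the gauge but purple is not meant.

How it is judged:
By the outcome, as a careful person would: the job done as asked, in the order asked, and still so for the second after the job is handed in, with the robot touching nothing.
It also fails if it takes over 72 s, if anything falls off the work surface, if the arm or the gripper's body presses on something with over 40 N, if the wrist force passes 120 N, or if a joint passes its speed limit or range.

## Working session

There is one attempt and no reset: what is moved stays moved. The work goes in short steps, Python scripts to look and compute and a tool call to move; the robot and the scene stay as the last step left them, time stands still between calls to the robot, and variables do not carry over. Pictures are saved under pics/ and viewed, and the job is handed in when it is done.

Besides the shell and the picture viewer there is one more tool, called after "Request:" as a command line: name --argument value ..., lists and objects as JSON in quotes. drive_tool: Moves the arm, as the interface text tells. Its arguments: {"type":"object","properties":{"deltas":{"type":"array"},"newtons":{"type":"number"}},"required":["deltas"]}

```bash
ls; mkdir -p pics; python3 - <<'E'
from cell import ctrl,eyes,order
import cv2
print(ctrl.observe())
for n in("scene","top","wrist"):
    cv2.imwrite(f"pics/{n}0.png",eyes.grab_frame(n)); print(n,eyes.calibration(n))
E
```

```text
pics
{'clock': 0.0, 'qpos': array([ 1.12869694e+00,  2.63538510e-01, -4.89566446e-02,  1.25935803e+00,
        8.70363607e-06,  1.41551996e+00]), 'joint_velocities': array([ 2.19057235e-04, -3.50026686e-04, -1.16422168e-03,  1.41286589e-05,
        1.79770638e-03,  7.25633004e-04]), 'effort': array([-2.47622331e-03, -6.37609291e+01,  3.84585643e+01,  1.31758663e-02,
       -1.32161576e-04,  1.59058294e-05]), 'position': array([148.40160289, 503.31226198, 230.80976838]), 'ee_rot': array([-3.14054986e+00, -1.72044584e-04,  2.85476955e+00]), 'force': array([0.34281979, 0.12094045, 0.41984483]), 'torque': array([-0.01216771,  0.02365206,  0.01405246]), 'gripper_width': 85.38673840527353}
scene {'fx': 494.5150557001245, 'fy': 494.5150557001245, 'cx': 279.50022776810323, 'cy': 211.3236496646692, 'k1': -0.06895121729065493, 'camera_from_world': array([[-8.21699914e-01,  5.69920179e-01, -4.91488588e-04,
         4.65937926e+02],
       [-4.86751971e-01, -7.01340501e-01,  5.20762921e-01,
         2.40179243e+02],
       [ 2.96448596e-01,  4.28150081e-01,  8.53701200e-01,
        -1.48300187e+
[... 391 characters left out ...]
,
        -5.94051588e+02],
       [-1.24967164e-01, -8.27304483e-04,  9.92160533e-01,
        -1.27243698e+03],
       [ 0.00000000e+00,  0.00000000e+00,  0.00000000e+00,
         1.00000000e+00]])}
wrist {'fx': 314.01330404369287, 'fy': 314.01330404369287, 'cx': 282.4725091870235, 'cy': 206.52710657578467, 'k1': -0.009761567398756627, 'tool_from_camera': array([[ 1.36763559e-04,  9.64507059e-01,  2.64057029e-01,
         6.72876604e+01],
       [ 9.99999941e-01, -2.15350877e-04,  2.68668821e-04,
         1.11626589e+00],
       [ 3.15997887e-04,  2.64056976e-01, -9.64507031e-01,
        -1.43246910e+02],
       [ 0.00000000e+00,  0.00000000e+00,  0.00000000e+00,
         1.00000000e+00]])}
```

View pics/scene0.png

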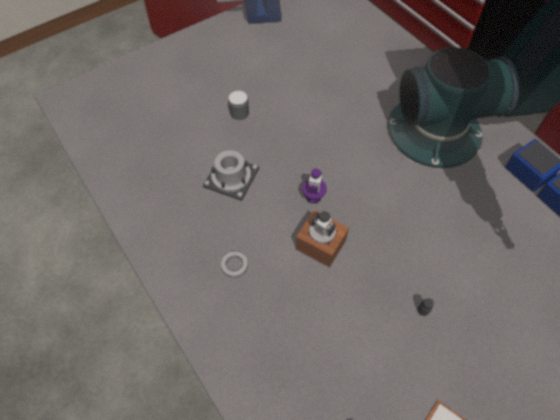

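View pics/top0.png

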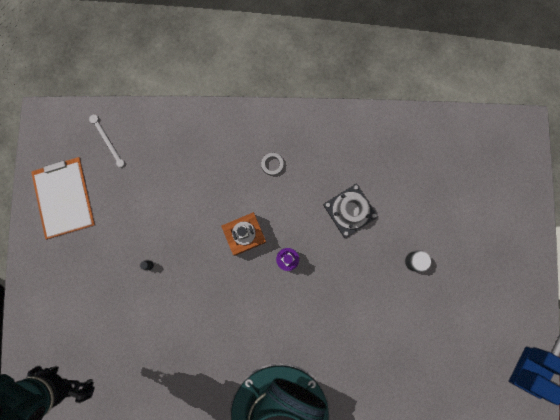

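View pics/wrist0.png

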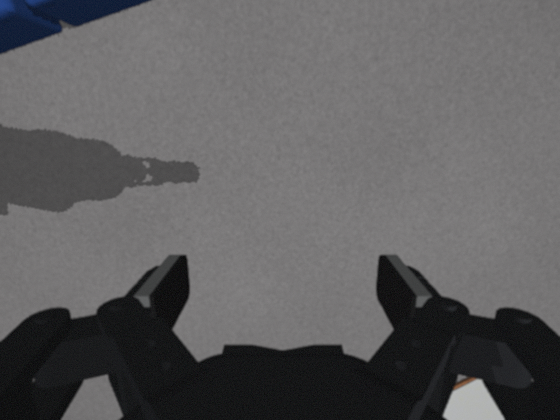

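The gauge is in its stand at about (243,232) in the top view and (323,225) in the scene view. The hub is at (352,208) and (230,168), and the purple decoy at (287,260). I'll enlarge both.

```bash
cat > h.py <<'E'
import numpy as np,cv2
from scipy.optimize import least_squares
from scipy.spatial.transform import Rotation as R
from cell import ctrl,eyes,order
def T_tool(s):
    T=np.eye(4);T[:3,:3]=R.from_euler('xyz',s['ee_rot']).as_matrix();T[:3,3]=s['position'];return T
def cam(name,s=None):
    c=eyes.calibration(name)
    cw=c['camera_from_world'] if name!='wrist' else np.linalg.inv(T_tool(s)@c['tool_from_camera'])
    return c,np.array(cw)
def proj(cc,P):
    c,cw=cc;P=np.atleast_2d(P).astype(float);q=P@cw[:3,:3].T+cw[:3,3]
    u=q[:,0]/-q[:,2];v=-q[:,1]/-q[:,2];f=1+c['k1']*(u*u+v*v)
    return np.c_[c['cx']+c['fx']*u*f,c['cy']+c['fy']*v*f]
def atz(cc,uv,z):
    g=least_squares(lambda p:(proj(cc,[p[0],p[1],z])[0]-uv),[500,0]);return g.x
def tri(obs):
    r=least_squares(lambda p:np.concatenate([proj(c,p)[0]-np.array(uv) for c,uv in obs]),[500,0,80]);return r.x,np.abs(r.fun).max()
def grab(name,fn,box=None,k=1):
    s=ctrl.observe();im=eyes.grab_frame(name)
    cv2.imwrite('pics/raw_'+fn,im)
    if box: x,y,w,h=box;im=cv2.resize(im[y:y+h,x:x+w],None,fx=k,fy=k,interpolation=cv2.INTER_CUBIC)
    cv2.imwrite('pics/'+fn,im);return s,im
E
python3 - <<'E'
import cv2
for n,b in(("top",(210,170,180,120)),("scene",(190,140,170,130))):
    im=cv2.imread(f"pics/{n}0.png");x,y,w,h=b
    cv2.imwrite(f"pics/{n}0z.png",cv2.resize(im[y:y+h,x:x+w],None,fx=4,fy=4,interpolation=cv2.INTER_CUBIC))
E
```

```text
(no output)
```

View pics/top0z.png

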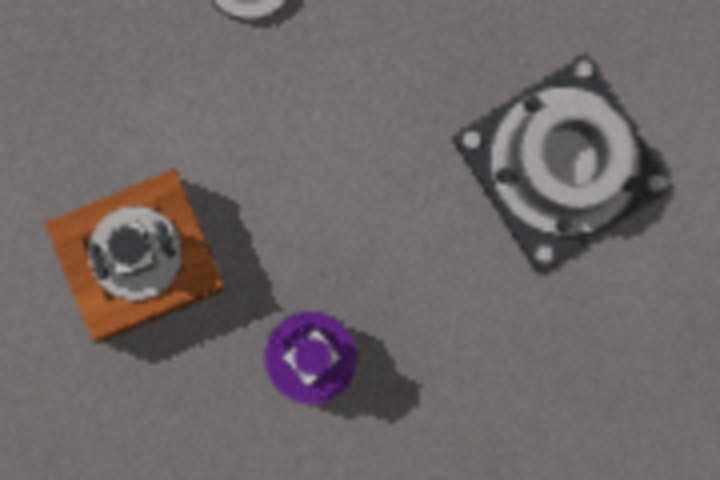

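View pics/scene0z.png

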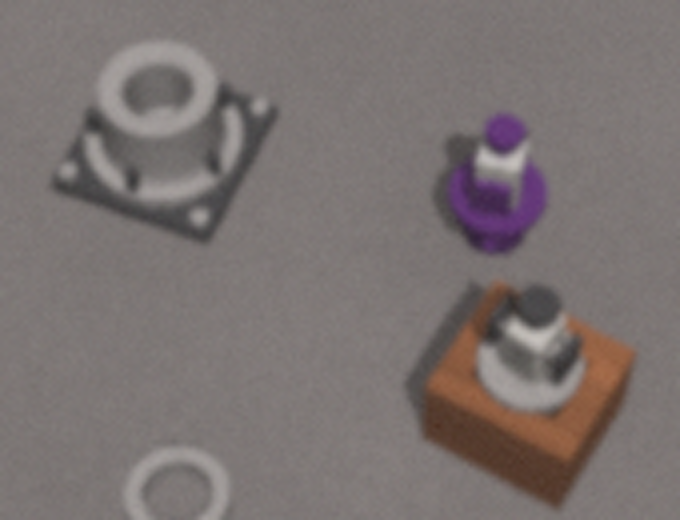

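```bash
python3 - <<'E'
from h import *
t,s=cam('top'),cam('scene')
tz=lambda a,b:(a/4+210,b/4+170)
sz=lambda a,b:(a/4+190,b/4+140)
print('lock',tri([(t,tz(128,245)),(s,sz(538,304))]))
print('hub',tri([(t,tz(579,150)),(s,sz(158,89))]))
print('collar@78',atz(t,tz(135,254),78),atz(s,sz(530,360),78))
C=np.array([atz(t,tz(*p),70) for p in((175,170),(46,222),(97,341),(222,290))]);print(C,C.mean(0))
for i in range(4):
    d=C[(i+1)%4]-C[i];print(np.linalg.norm(d),np.degrees(np.arctan2(d[1],d[0])))
C=np.array([atz(s,sz(*p),70) for p in((635,355),(425,385),(572,455),(492,283))]);print(C)
a=atz(t,tz(100,262),112);b=atz(t,tz(166,238),112);d=a-b;print('trig',a,b,np.linalg.norm(d),np.degrees(np.arctan2(d[1],d[0])))
E
```

```text
lock (array([516.18752027, 109.28798122, 147.78107312]), np.float64(0.5752398103628593))
hub (array([ 593.63718995, -201.68112933,   76.39546784]), np.float64(0.8752410791641978))
collar@78 [516.32306698 108.81802813] [513.90824706 109.29654694]
[[577.04778845  82.67921643]
 [538.34031402 173.14914364]
 [455.18077062 134.54721714]
 [492.63694861  47.50942343]] [515.80145543 109.47125016]
98.40262346868488 113.16361567932346
91.68215959626566 -155.09968730065523
94.7551729728105 -66.7156711082918
91.44454178738859 22.619060866270924
[[454.86274745 140.5473191 ]
 [574.52129261  83.20883691]
 [529.70221352 172.8383656 ]
 [496.55746794  47.73049544]]
trig [508.08305237 129.87391433] [525.33385108  85.22685465] 47.86386940173284 111.12561063492416
```

```bash
cat >> h.py <<'E'
def to(pos,yawdeg,s=None):
    """shift in units of 50mm in tool axes and rotvec deg, tool pointing down at yaw"""
    s=s or ctrl.observe();T=T_tool(s)
    d=T[:3,:3].T@(np.array(pos)-T[:3,3])/50
    Rt=R.from_euler('xyz',[np.pi,0,np.radians(yawdeg)])
    rv=np.degrees((R.from_matrix(T[:3,:3]).inv()*Rt).as_rotvec())
    print('shift',d.round(3),'rot',rv.round(2),'t',round(s['clock'],2),'pos',s['position'].round(1),'rpy',np.degrees(s['ee_rot']).round(2),'F',s['force'].round(1),'w',round(s['gripper_width'],1))
E
python3 - <<'E'
from h import *
to([516,109,235],203)
E
```

```text
shift [-9.283 -5.485 -0.078] rot [-4.000e-02 -2.000e-02 -3.943e+01] t 0.15 pos [148.4 503.4 230.9] rpy [-1.7995e+02 -1.0000e-02  1.6357e+02] F [-0.5 -0.5  0.4] w 85.4
```

Request:
drive_tool --deltas '[[85, [-0.8, -0.5, -0.05], [0, 0, -5]], [85, [-1.7, -1.0, -0.05], [0, 0, -10]], [85, [-2.6, -1.5, -0.05], [0, 0, -15]], [85, [-3.5, -2.0, -0.05], [0, 0, -20]], [85, [-4.4, -2.55, -0.05], [0, 0, -25]]]'

```text
clock: 0.65
position: [319.6, 322.7, 233.7]
ee_rot: [3.142, 0.0, -2.988]
force: [0.1, 0.7, 0.5]
gripper_width: 84.6
```

```bash
python3 - <<'E'
from h import *
to([516,109,235],203)
E
```

```text
shift [-3.228 -4.825 -0.025] rot [ 0.000e+00  1.000e-02 -1.421e+01] t 0.65 pos [319.6 322.7 233.7] rpy [ 1.8000e+02  1.0000e-02 -1.7121e+02] F [0.1 0.7 0.5] w 84.6
```

Request:
drive_tool --deltas '[[85, [-0.5, -0.8, 0], [0, 0, -4]], [85, [-1.1, -1.6, 0], [0, 0, -8]], [85, [-1.7, -2.5, 0], [0, 0, -12]], [85, [-2.3, -3.4, 0], [0, 0, -14.2]], [85, [-2.9, -4.3, -0.02], [0, 0, -14.2]]]'

```text
clock: 1.15
position: [486.8, 140.5, 234.5]
ee_rot: [3.141, -0.0, -2.743]
force: [1.0, 1.0, 0.6]
gripper_width: 85.1
```

```bash
python3 - <<'E'
from h import *
to([516,109,235],203)
E
```

```text
shift [-0.294 -0.807 -0.01 ] rot [ 0.01 -0.01 -0.16] t 1.15 pos [486.8 140.5 234.5] rpy [ 1.7999e+02 -1.0000e-02 -1.5716e+02] F [1.  1.  0.6] w 85.1
```

Request:
drive_tool --deltas '[[85, [-0.25, -0.6, 0], [0, 0, 0]], [85, [-0.25, -0.7, 0], [0, 0, 0]], [85, [-0.25, -0.7, 0], [0, 0, 0]]]'

```text
clock: 1.45
position: [510.9, 114.3, 234.1]
ee_rot: [3.141, -0.001, -2.746]
force: [-0.5, -0.5, 0.1]
gripper_width: 84.9
```

```bash
python3 - <<'E'
from h import *
to([516,109,235],203)
s,im=grab('wrist','w1.png')
import json
json.dump({k:list(map(float,np.atleast_1d(v))) for k,v in s.items()},open('s_w1.json','w'))
E
```

```text
shift [-0.053 -0.138 -0.017] rot [ 0.02 -0.05 -0.32] t 1.45 pos [510.9 114.3 234.1] rpy [ 1.7998e+02 -5.0000e-02 -1.5732e+02] F [-0.5 -0.5  0.1] w 84.9
```

View pics/w1.png

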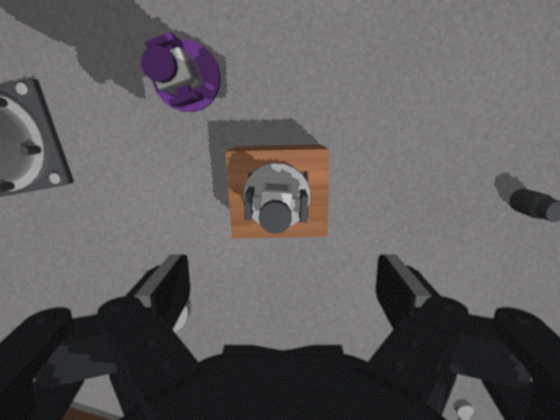

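The gauge's cap is at about (275,217). The triggers are left and right at x≈250 and 304, so the yaw looks nearly right. I'll zoom in to fit the pose.

```bash
cat >> h.py <<'E'
import json
def load(fn):
    s=json.load(open(fn));return {k:np.array(v) if len(v)>1 else v[0] for k,v in s.items()}
def save(s,fn): json.dump({k:list(map(float,np.atleast_1d(v))) for k,v in s.items()},open(fn,'w'))
def circ(c,r,z,n=72):
    a=np.linspace(0,2*np.pi,n);return np.c_[c[0]+r*np.cos(a),c[1]+r*np.sin(a),np.full(n,z)]
def overlay(im,cc,g,yaw,box,k,fn,z0=70,stand=None,hub=None):
    x,y,w,h=box;o=cv2.resize(im[y:y+h,x:x+w],None,fx=k,fy=k,interpolation=cv2.INTER_CUBIC)
    def pl(P,col): 
        q=((proj(cc,P)-[x-.5,y-.5])*k-.5);cv2.polylines(o,[np.round(q*8).astype(int)],False,col,1,cv2.LINE_AA,3)
    c,s=np.cos(np.radians(yaw)),np.sin(np.radians(yaw)) # yaw: angle of gauge y axis in world
    yv=np.array([c,s]);xv=np.array([s,-c])
    if g is not None:
        pl(circ(g,13,z0+78),(0,255,255));pl(circ(g,33,z0+8),(0,255,0))
        for sg in(1,-1):
            pl([np.r_[np.array(g)+sg*yv*27+xv*12*t,z0+49] for t in(-1,1)],(255,0,255))
    if stand is not None:
        pl([np.r_[np.array(stand)+xv*45*a+yv*50*b,70] for a,b in((1,1),(1,-1),(-1,-1),(-1,1),(1,1))],(255,255,0))
    if hub is not None: pl(circ(hub,23,75),(0,255,255));pl(circ(hub,40,75),(0,255,0))
    cv2.imwrite('pics/'+fn,o)
E
python3 - <<'E'
from h import *
im=cv2.imread('pics/raw_w1.png');cc=cam('wrist',load('s_w1.json'))
overlay(im,cc,[516,109.2],113,(215,130,130,120),6,'w1o.png',stand=[516,109.2])
for p in[(275,217)]:print(atz(cc,p,148))
E
```

```text
[516.82286726 111.89833371]
```

View pics/w1o.png

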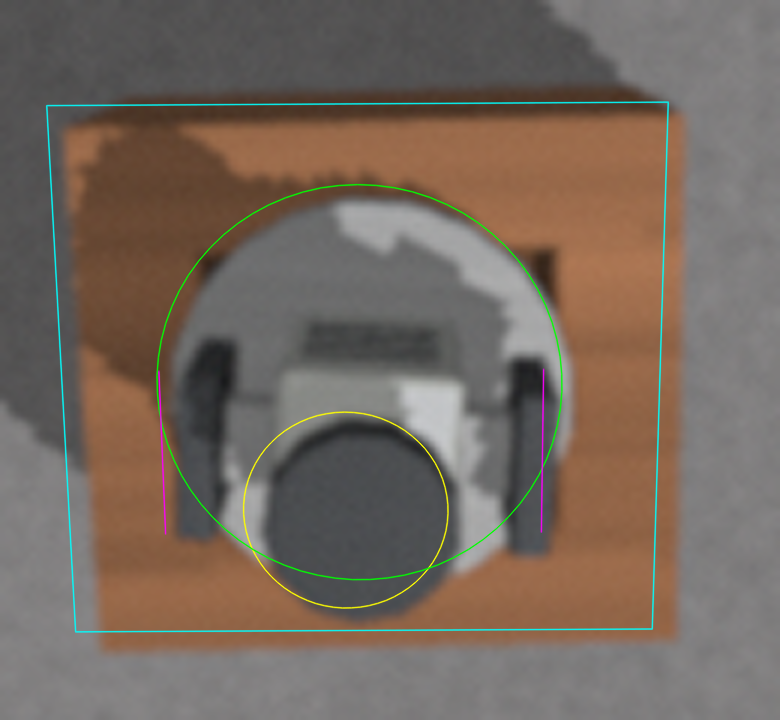

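```bash
python3 - <<'E'
from h import *
cc=cam('wrist',load('s_w1.json'))
px=lambda a,b:np.array([a/6+215-.5+.5/6,b/6+130-.5+.5/6])
k=px
def res(p):
    gx,gy,yaw=p;y=np.radians(yaw);yv=np.array([np.cos(y),np.sin(y)]);xv=np.array([np.sin(y),-np.cos(y)]);g=np.array([gx,gy])
    f=lambda a,b,z:proj(cc,np.r_[g+a*xv+b*yv,70+z])[0]
    c=proj(cc,circ(g,33,78));r=[c[:,0].min()-px(173,0)[0],c[:,0].max()-px(573,0)[0],c[:,1].min()-px(0,197)[1]]
    r+=list(f(12,-27,49)-px(176,541))+list(f(12,27,49)-px(549,554))
    c=f(0,0,78);r+=list(c-px(360,521))
    return np.array(r)
for sgn in(1,):
    q=least_squares(res,[516,111,113]);print(q.x,q.fun.round(2))
print(tri)
def rs(p):
    y=np.radians(p[2]);yv=np.array([np.cos(y),np.sin(y)]);xv=np.array([np.sin(y),-np.cos(y)])
    return np.concatenate([proj(cc,np.r_[np.array(p[:2])+a*45*xv+b*50*yv,70])[0]-px(*u) for a,b,u in((-1,-1,(65,127)),(-1,1,(684,112)),(1,1,(678,637)),(1,-1,(100,650)))])
q=least_squares(rs,[516,111,113]);print('stand',q.x,q.fun.round(2))
E
```

```text
[516.99260053 111.79830003 110.49188156] [-0.61  0.07 -0.13 -0.04 -0.4   0.28 -0.28  0.21  0.73]
<function tri at 0x7f055c765a80>
stand [516.95906277 113.48377878 114.04356153] [-0.09 -0.03  0.07 -0.02 -0.21  0.04  0.24  0.  ]
```

```bash
python3 - <<'E'
from h import *
to([517.3,111,195],200.5)
im=cv2.imread('pics/raw_w1.png')
g=cv2.cvtColor(im,cv2.COLOR_BGR2GRAY).astype(int)
for r in(258,265,275,285):print(r,g[r,183:194],g[r,372:384])
E
```

```text
shift [-0.096 -0.13   0.788] rot [ 0.02 -0.04  2.24] t 1.5 pos [510.4 115.1 234.4] rpy [ 1.7997e+02 -4.0000e-02 -1.5726e+02] F [ 0.2 -0.7  0.3] w 85.1
258 [ 22  24  19  34  77 115 128 129 128 129 128] [124 125 125 125 121 107  68  27  18  17  16  20]
265 [ 21  25  21  18  38  77 116 128 127 129 127] [124 129 131 127 113  73  35  15  15  19  14  22]
275 [ 16  22  26  19  19  40  84 116 127 126 125] [126 125 125 116  85  43  22   8  19  18  18  17]
285 [ 25  20  23  22  18  21  44  82 112 124 126] [126 126 116  88  47  21  14  11  22  19  17  22]
```

Request:
drive_tool --deltas '[[85, [-0.1, -0.13, 0.3], [0, 0, 2.2]], [85, [-0.1, -0.13, 0.6], [0, 0, 2.2]], [85, [-0.1, -0.13, 0.8], [0, 0, 2.2]], [85, [-0.1, -0.13, 0.8], [0, 0, 2.2]]]'

```text
clock: 1.9
position: [516.7, 111.7, 193.7]
ee_rot: [3.141, -0.002, -2.781]
force: [-1.3, -0.8, 0.2]
gripper_width: 84.7
```

```bash
python3 - <<'E'
from h import *
to([517.3,111,195],200.5)
s,im=grab('wrist','w2.png');save(s,'s_w2.json')
cc=cam('wrist',s)
overlay(im,cc,[517,111.8],110.5,(210,140,150,140),5,'w2o.png')
E
```

```text
shift [-0.005 -0.018 -0.025] rot [ 0.04 -0.1   0.15] t 1.9 pos [516.7 111.7 193.7] rpy [ 1.7996e+02 -1.0000e-01 -1.5935e+02] F [-1.3 -0.8  0.2] w 84.7
```

View pics/w2o.png

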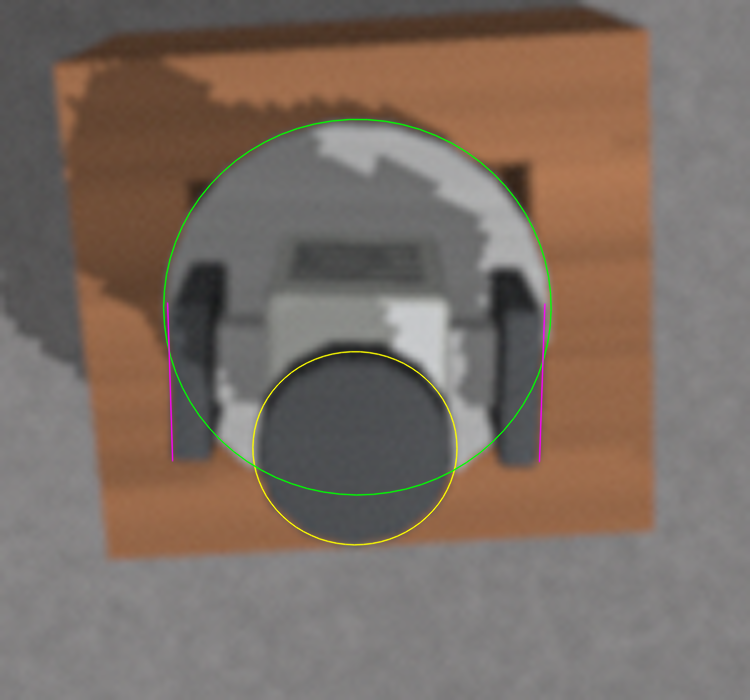

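Request:
drive_tool --deltas '[[85, [0, -0.01, 0.5], [0, 0, 0]], [85, [0, -0.01, 1.0], [0, 0, 0]], [85, [0, -0.01, 1.5], [0, 0, 0]], [85, [0, -0.01, 1.9], [0, 0, 0]], [85, [0, -0.01, 2.16], [0, 0, 0]]]'

```text
clock: 2.45
position: [517.8, 110.8, 86.1]
ee_rot: [3.141, -0.0, -2.782]
force: [0.2, -0.2, -0.1]
gripper_width: 85.4
```

Request:
drive_tool --deltas '[[70, [0, 0, 0], [0, 0, 0]], [60, [0, 0, 0], [0, 0, 0]]]' --newtons 20

```text
clock: 2.65
position: [518.5, 110.7, 87.5]
ee_rot: [-3.141, 0.001, -2.782]
force: [0.3, 0.8, 0.4]
gripper_width: 60.5
```

```bash
python3 - <<'E'
from h import *
cc=[cam('wrist',load(f's_w{i}.json')) for i in(1,2)]
print(tri([(cc[0],(360/6+214.58,521/6+129.58)),(cc[1],(357/5+209.6,445/5+139.6))]))
to([517,111.3,85],200.5)
s,im=grab('wrist','w3.png');grab('scene','s3.png',(280,170,90,70),7)
E
```

```text
(array([515.31122553, 111.32643393, 151.43554681]), np.float64(0.3642263871953446))
shift [0.023 0.022 0.05 ] rot [-0.01  0.04  0.09] t 2.65 pos [518.5 110.7  87.5] rpy [-1.7999e+02  4.0000e-02 -1.5941e+02] F [0.3 0.8 0.4] w 60.5
```

View pics/w3.png

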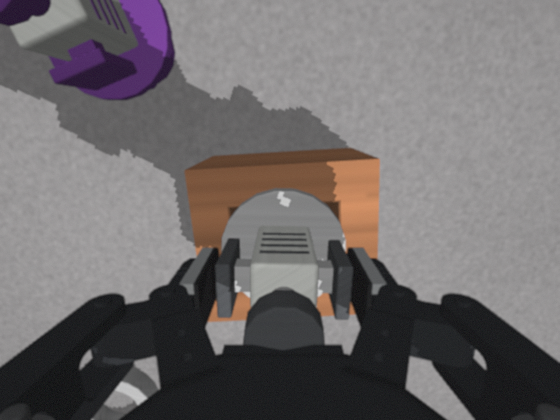

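View pics/s3.png

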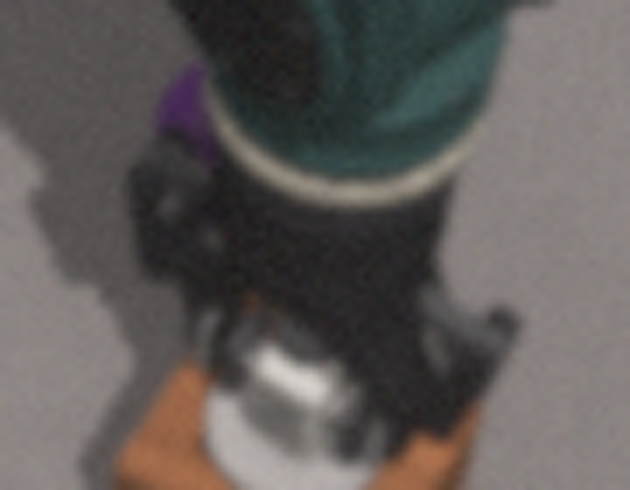

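```bash
python3 - <<'E'
from h import *
to([517,111.3,85],200.5)
E
```

```text
shift [0.029 0.025 0.055] rot [-0.03  0.09  0.08] t 2.75 pos [518.8 110.6  87.7] rpy [-1.7997e+02  9.0000e-02 -1.5942e+02] F [0.4 0.  0.7] w 59.7
```

Request:
drive_tool --deltas '[[50, [0, 0, 0.03], [0, 0, 0]], [44, [0, 0, 0.03], [0, 0, 0]], [42, [0, 0, 0.03], [0, 0, 0]], [42, [0, 0, 0.03], [0, 0, 0]]]' --newtons 25

```text
clock: 3.15
position: [518.5, 110.8, 85.9]
ee_rot: [3.141, 0.001, -2.783]
force: [-2.6, 3.7, 10.0]
gripper_width: 42.4
```

```bash
python3 - <<'E'
from h import *
to([517,111.3,85],200.5)
s,im=grab('wrist','w4.png')
to([517,111.3,85],200.5)
E
```

```text
shift [0.026 0.019 0.018] rot [0.03 0.09 0.07] t 3.15 pos [518.5 110.8  85.9] rpy [ 1.7997e+02  9.0000e-02 -1.5943e+02] F [-2.6  3.7 10. ] w 42.4
shift [0.026 0.019 0.018] rot [0.03 0.09 0.07] t 3.2 pos [518.6 110.9  85.9] rpy [ 1.7997e+02  9.0000e-02 -1.5943e+02] F [-2.3  4.1  9.1] w 42.1
```

View pics/w4.png

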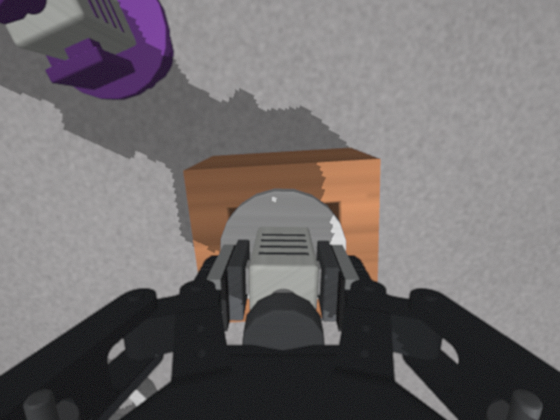

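Request:
drive_tool --deltas '[[36, [0, 0, 0], [0, 0, 0]], [36, [0, 0, -0.02], [0, 0, 0]], [36, [0, 0, -0.06], [0, 0, 0]]]' --newtons 30

```text
clock: 3.5
position: [517.9, 110.3, 87.9]
ee_rot: [-3.141, -0.001, -2.783]
force: [-0.1, 0.4, -4.3]
gripper_width: 41.7
```

```bash
python3 - <<'E'
from h import *
to([517,111.3,85],200.5)
E
```

```text
shift [0.009 0.025 0.058] rot [-0.01 -0.05  0.06] t 3.5 pos [517.9 110.3  87.9] rpy [-1.7999e+02 -5.0000e-02 -1.5944e+02] F [-0.1  0.4 -4.3] w 41.7
```

Request:
drive_tool --deltas '[[36, [0, 0, -0.2], [0, 0, 0]], [36, [0, 0, -0.5], [0, 0, 0]], [36, [0, 0, -0.9], [0, 0, 0]], [36, [0, 0, -1.4], [0, 0, 0]], [36, [0, 0, -1.8], [0, 0, 0]]]'

```text
clock: 4.0
position: [518.2, 110.3, 179.9]
ee_rot: [-3.141, 0.001, -2.783]
force: [-0.5, 0.1, -5.7]
gripper_width: 42.0
```

```bash
python3 - <<'E'
from h import *
s=ctrl.observe()
to([583,-183,177],200.5)
s,im=grab('wrist','w5.png');grab('scene','s5.png',(250,130,120,100),6)
E
```

```text
shift [ 0.847 -5.948  0.06 ] rot [-0.02  0.03  0.06] t 4.0 pos [518.2 110.3 179.9] rpy [-1.7998e+02  3.0000e-02 -1.5944e+02] F [-0.5  0.1 -5.7] w 42.0
```

View pics/w5.png

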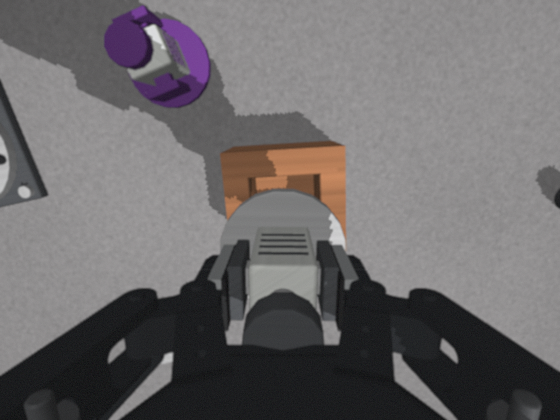

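View pics/s5.png

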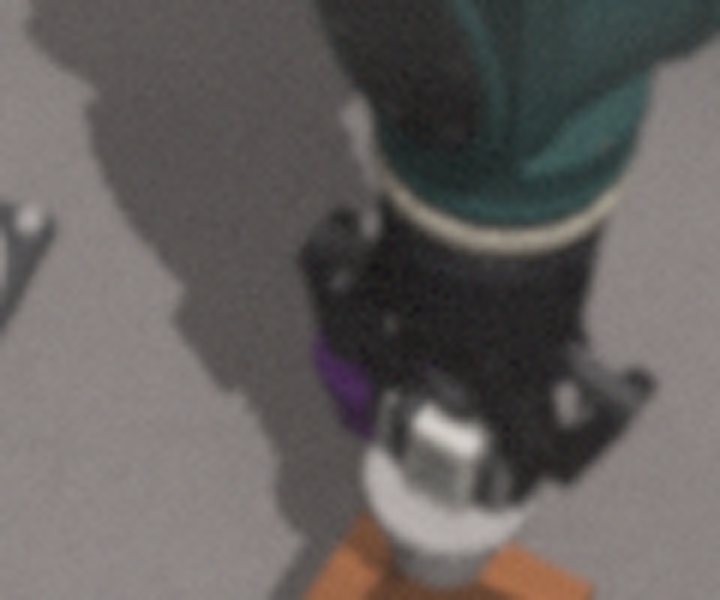

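The gauge is held, upright, and clear of the stand. Next I'll move to a viewpoint beside the hub.

Request:
drive_tool --deltas '[[36, [-0.03, -0.3, 0], [0, 0, 0]], [36, [-0.1, -0.9, 0], [0, 0, 0]], [36, [-0.2, -1.7, 0], [0, 0, 0]], [36, [-0.3, -2.5, 0], [0, 0, 0]], [36, [-0.4, -3.3, 0], [0, 0, 0]]]'

```text
clock: 4.6
position: [595.1, -39.3, 176.7]
ee_rot: [3.141, -0.002, -2.783]
force: [2.0, 0.7, -4.7]
gripper_width: 42.2
```

Request:
drive_tool --deltas '[[36, [-0.05, -0.8, 0], [0, 0, 0]], [36, [-0.1, -1.6, 0], [0, 0, 0]], [36, [-0.2, -2.3, 0], [0, 0, 0]], [36, [-0.25, -2.8, 0], [0, 0, 0]], [36, [-0.25, -3.0, 0], [0, 0, 0]]]'

```text
clock: 5.1
position: [659.5, -176.2, 175.8]
ee_rot: [3.141, -0.002, -2.785]
force: [-0.0, 0.3, -4.4]
gripper_width: 42.1
```

Request:
drive_tool --deltas '[[36, [0, 0, 0], [0, 0, 0]], [36, [0, 0, 0], [0, 0, 0]]]'

```text
clock: 5.3
position: [658.7, -172.7, 177.3]
ee_rot: [3.14, -0.001, -2.783]
force: [-0.3, 0.5, -4.6]
gripper_width: 42.1
```

```bash
python3 - <<'E'
from h import *
to([594,-199,177],200.5)
s,im=grab('wrist','w6.png');save(s,'s_w6.json')
cc=cam('wrist',s)
overlay(im,cc,None,0,(200,60,170,130),4.5,'w6o.png',hub=[594,-199])
E
```

```text
shift [ 1.396 -0.038  0.008] rot [ 0.07 -0.06  0.07] t 5.3 pos [ 658.7 -172.7  177.3] rpy [ 1.7993e+02 -6.0000e-02 -1.5943e+02] F [-0.3  0.5 -4.6] w 42.1
```

View pics/w6.png

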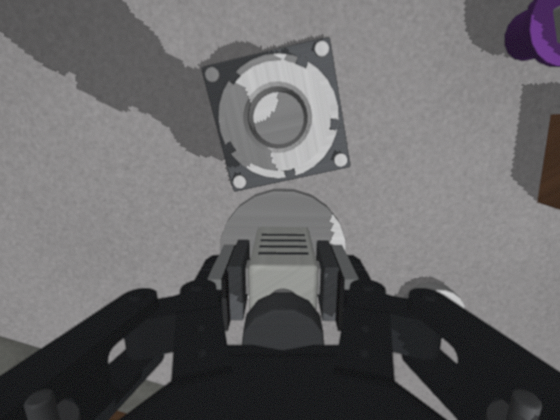

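View pics/w6o.png

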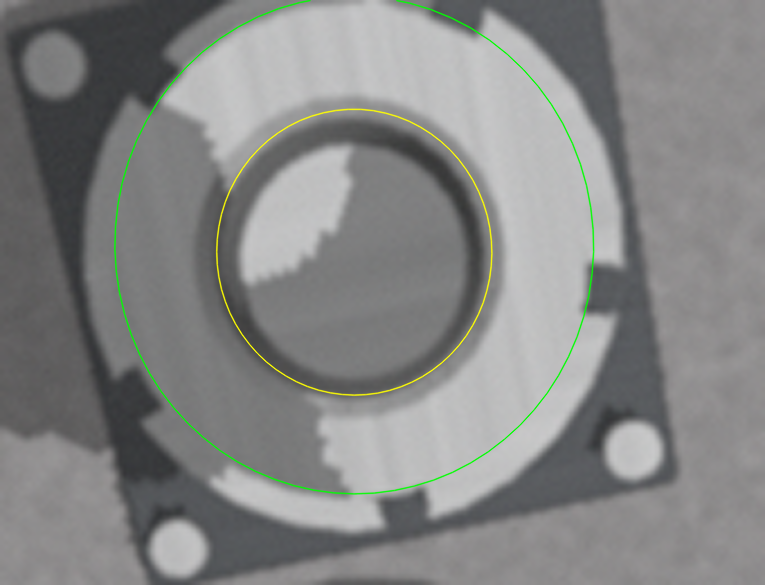

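```bash
cat >> h.py <<'E'
def polar(im,cc,c,z,r0,r1,fn,n=360):
    """unwrap: rows = radius mm (10 px per mm), columns = angle deg world"""
    a=np.radians(np.arange(n));rr=np.arange(r0,r1,.1)
    P=np.array([[c[0]+r*np.cos(t),c[1]+r*np.sin(t),z] for r in rr for t in a])
    q=proj(cc,P).reshape(len(rr),n,2).astype(np.float32)
    o=cv2.remap(im,q[...,0],q[...,1],cv2.INTER_CUBIC)
    o=cv2.resize(o,(720,len(rr)*2));
    for k in range(int(r0),int(r1)): cv2.putText(o,str(k),(0,int((k-r0)*20)),0,.4,(0,0,255),1);cv2.line(o,(0,int((k-r0)*20)),(6,int((k-r0)*20)),(0,0,255),1)
    cv2.imwrite('pics/'+fn,o)
E
python3 - <<'E'
from h import *
im=cv2.imread('pics/raw_w6.png');cc=cam('wrist',load('s_w6.json'))
polar(im,cc,[594,-199],75,16,44,'w6p.png')
E
```

```text
(no output)
```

View pics/w6p.png

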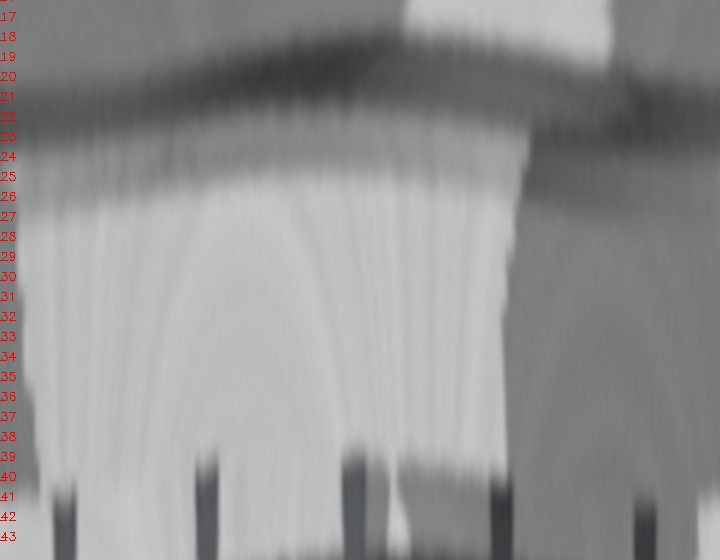

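```bash
python3 - <<'E'
from h import *
from scipy.ndimage import map_coordinates
im=cv2.imread('pics/raw_w6.png');s=load('s_w6.json');cc=cam('wrist',s)
g=cv2.GaussianBlur(cv2.cvtColor(im,cv2.COLOR_BGR2GRAY),(0,0),0.8).astype(float)
def edge(c,z,rs,a,sgn):
    P=np.array([[c[0]+r*np.cos(a),c[1]+r*np.sin(a),z] for r in rs]);q=proj(cc,P)
    v=map_coordinates(g,[q[:,1],q[:,0]],order=1);d=np.gradient(v)*sgn;i=d.argmax()
    return q[i],d[i]
# chamfer outer edge
pts=[]
for a in range(20,250,5):
    q,d=edge([594.9,-199.4],75,np.arange(24.3,27.5,.1),np.radians(a),1); pts.append(q)
pts=np.array(pts)
def fitc(pts,z,x0,r=None):
    def f(p):
        P=np.array([np.r_[atz_(q,z)] for q in pts]);return np.hypot(P[:,0]-p[0],P[:,1]-p[1])-(p[2] if r is None else r)
    W=np.array([atz(cc,q,z) for q in pts])
    h=least_squares(lambda p:np.hypot(W[:,0]-p[0],W[:,1]-p[1])-(p[2] if r is None else r),x0,loss='soft_l1',f_scale=.2);return h.x,np.abs(h.fun).mean()
print('chamfer',fitc(pts,75,[595,-199,26]))
pts=[]
for a in range(0,360,8):
    if 240<a<275: continue
    q,d=edge([594.9,-199.4],75,np.arange(21.5,24.5,.1),np.radians(a),1)
    pts.append(q)
print('bore',fitc(np.array(pts),75,[595,-199,23]))
# collar in hand: image edge rays upward
T=T_tool(s)
e=[]
for col in range(228,338,5):
    v=g[182:250,col]
    d=np.abs(np.gradient(v)); r=182+d[:48 if True else 0].argmax(); e.append((col,r))
print(e)
E
```

```text
chamfer (array([ 595.12587412, -199.34629824,   25.820714  ]), np.float64(0.13162902589091824))
bore (array([ 595.11948127, -199.49269194,   22.59158404]), np.float64(0.16459038236239432))
[(228, np.int64(217)), (233, np.int64(184)), (238, np.int64(188)), (243, np.int64(186)), (248, np.int64(189)), (253, np.int64(187)), (258, np.int64(186)), (263, np.int64(185)), (268, np.int64(184)), (273, np.int64(183)), (278, np.int64(182)), (283, np.int64(188)), (288, np.int64(188)), (293, np.int64(188)), (298, np.int64(190)), (303, np.int64(191)), (308, np.int64(193)), (313, np.int64(195)), (318, np.int64(199)), (323, np.int64(202)), (328, np.int64(206)), (333, np.int64(215))]
```

```bash
python3 - <<'E'
import cv2
im=cv2.imread('pics/raw_w6.png');cv2.imwrite('pics/w6c.png',cv2.resize(im[180:345,205:365],None,fx=3.6*1.0,fy=3.6,interpolation=cv2.INTER_CUBIC))
E
```

View pics/w6c.png

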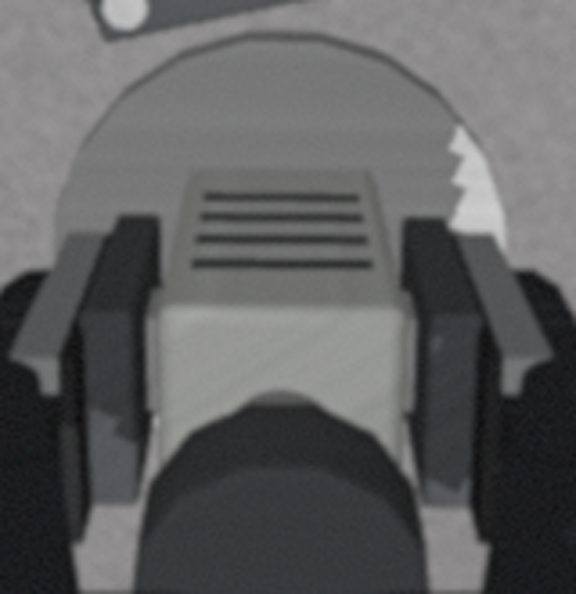

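Request:
drive_tool --deltas '[[36, [0.1, -0.1, 0], [0, 0, 7]], [36, [0.2, -0.25, 0], [0, 0, 15]], [36, [0.4, -0.4, 0], [0, 0, 23]], [36, [0.6, -0.6, 0], [0, 0, 31]], [36, [0.8, -0.8, 0], [0, 0, 39]]]'

```text
clock: 5.85
position: [635.4, -223.7, 178.4]
ee_rot: [3.142, 0.0, 2.816]
force: [1.0, 0.4, -4.2]
gripper_width: 42.2
```

```bash
python3 - <<'E'
from h import *
to([619.6,-265,177],110.5)
E
```

```text
shift [ 0.034 -0.884  0.028] rot [1.000e-02 0.000e+00 5.083e+01] t 5.85 pos [ 635.4 -223.7  178.4] rpy [180.     0.   161.33] F [ 1.   0.4 -4.2] w 42.2
```

Request:
drive_tool --deltas '[[36, [0, -0.15, 0], [0, 0, 8]], [36, [0, -0.3, 0], [0, 0, 16]], [36, [0.02, -0.5, 0.02], [0, 0, 24]], [36, [0.03, -0.7, 0.02], [0, 0, 32]], [36, [0.03, -0.88, 0.03], [0, 0, 40]]]'

```text
clock: 6.35
position: [620.2, -265.0, 176.9]
ee_rot: [3.141, 0.0, 2.117]
force: [0.5, 0.3, -3.9]
gripper_width: 41.9
```

Request:
drive_tool --deltas '[[36, [0, 0, 0], [0, 0, 7]], [36, [0, 0, 0], [0, 0, 10.5]], [36, [0, 0, 0], [0, 0, 10.5]], [36, [0, 0, 0], [0, 0, 10.5]]]'

```text
clock: 6.75
position: [620.5, -265.0, 176.8]
ee_rot: [3.142, 0.0, 1.941]
force: [-0.1, 0.1, -4.4]
gripper_width: 42.2
```

```bash
cat > hubfit.py <<'E'
from h import *
from scipy.ndimage import map_coordinates
def hubfit(im,cc,c0=(595,-199.4)):
    g=cv2.GaussianBlur(cv2.cvtColor(im,cv2.COLOR_BGR2GRAY),(0,0),0.8).astype(float)
    out=[]
    for lo,hi in((24.0,27.6),(21.3,24.6)):
        W=[]
        for a in range(0,360,5):
            rs=np.arange(lo,hi,.1);t=np.radians(a)
            q=proj(cc,[[c0[0]+r*np.cos(t),c0[1]+r*np.sin(t),75] for r in rs])
            v=map_coordinates(g,[q[:,1],q[:,0]],order=1);d=np.gradient(v);i=d.argmax()
            if d[i]>1.0: W.append([c0[0]+rs[i]*np.cos(t),c0[1]+rs[i]*np.sin(t)])
        W=np.array(W)
        h=least_squares(lambda p:np.hypot(W[:,0]-p[0],W[:,1]-p[1])-p[2],[*c0,(lo+hi)/2],loss='soft_l1',f_scale=.15)
        out.append((h.x.round(2),len(W),np.abs(h.fun).mean().round(2)))
    return out
E
python3 - <<'E'
from hubfit import *
im=cv2.imread('pics/raw_w6.png');print(hubfit(im,cam('wrist',load('s_w6.json'))))
to([619.6,-265,177],110.5)
s,im=grab('wrist','w7.png');save(s,'s_w7.json')
cc=cam('wrist',s)
overlay(im,cc,None,0,(200,60,170,130),4.5,'w7o.png',hub=[595.1,-199.4])
polar(im,cc,[595.1,-199.4],75,16,44,'w7p.png')
print(hubfit(im,cc))
E
```

```text
[(array([ 594.28, -200.43,   25.66]), 59, np.float64(0.84)), (array([ 594.21, -200.55,   22.63]), 65, np.float64(0.6))]
shift [ 0.007 -0.016 -0.004] rot [0.   0.   0.74] t 6.75 pos [ 620.5 -265.   176.8] rpy [180.     0.   111.24] F [-0.1  0.1 -4.4] w 42.2
[(array([ 594.86, -198.75,   25.39]), 57, np.float64(0.37)), (array([ 595.15, -199.34,   22.46]), 72, np.float64(0.16))]
```

View pics/w7o.png

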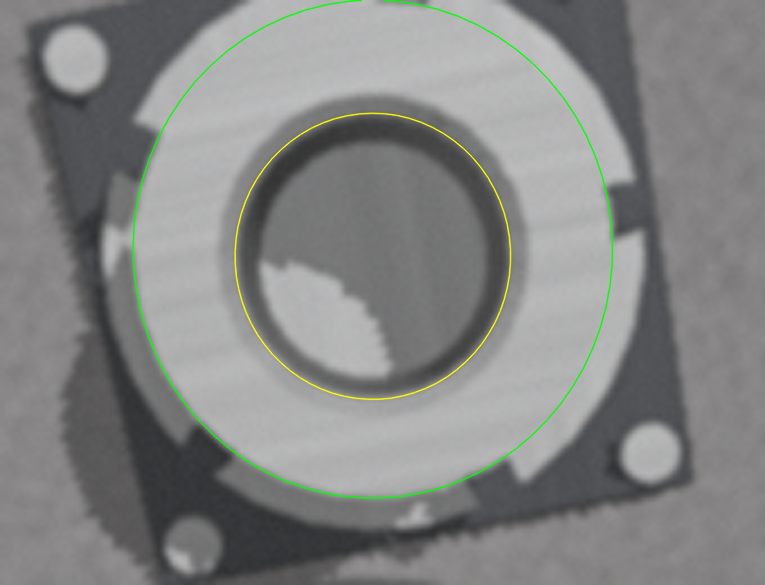

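View pics/w7p.png

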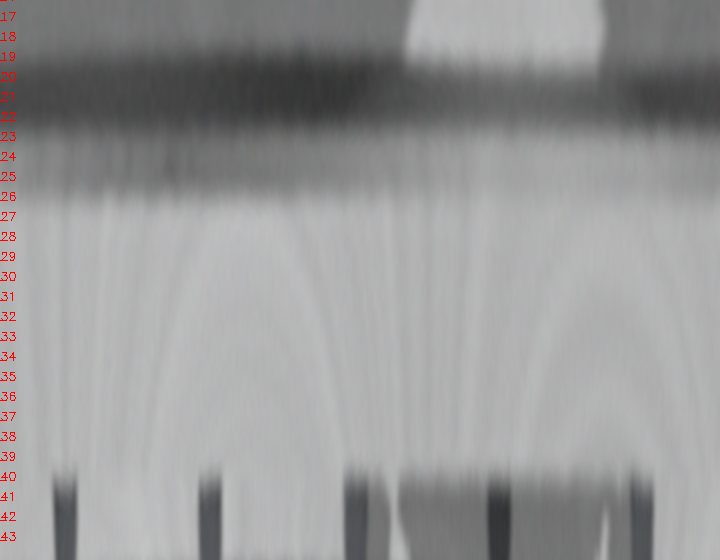

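```bash
python3 - <<'E'
from h import *
c=eyes.calibration('wrist');cc=(c,np.linalg.inv(c['tool_from_camera']))
P=lambda p,r=33:proj(cc,circ(p[:2],r,p[2],181))
off=-.5+.5/3.6
def res(p,top):
    q=P(p);return [q[:,0].min()-(55/3.6+205+off),q[:,0].max()-(505/3.6+205+off),q[:,1].min()-(top/3.6+180+off)]
for top in(34,41):
    h=least_squares(res,[0,0,8],args=(top,));print(top,h.x,h.fun)
E
```

```text
34 [ 1.82647365  0.18475537 10.67585783] [ 3.97903932e-13 -6.25277607e-13  3.55271368e-12]
41 [ 0.88809126  0.18483483 10.41634004] [5.68434189e-13 1.93267624e-12 3.04112291e-12]
```

```bash
python3 - <<'E'
from h import *
c=eyes.calibration('wrist');print(c);cc=(c,np.linalg.inv(c['tool_from_camera']))
print(proj(cc,[[0,0,8],[0,1,8],[1,0,8],[30,0,8]]))
E
```

```text
{'fx': 314.01330404369287, 'fy': 314.01330404369287, 'cx': 282.4725091870235, 'cy': 206.52710657578467, 'k1': -0.009761567398756627, 'tool_from_camera': array([[ 1.37337144e-04,  9.64490827e-01,  2.64116311e-01,
         6.79222461e+01],
       [ 9.99999972e-01, -8.21323356e-05, -2.20059319e-04,
         1.74656150e-01],
       [-1.90552705e-04,  2.64116334e-01, -9.64490812e-01,
        -1.43246173e+02],
       [ 0.00000000e+00,  0.00000000e+00,  0.00000000e+00,
         1.00000000e+00]])}
[[282.06468518 255.51813887]
 [283.9811061  255.51822018]
 [282.06428332 253.74669393]
 [282.05215592 199.73702468]]
```

```bash
python3 - <<'E'
from h import *
for i in range(4):
    s=ctrl.observe();c=eyes.calibration('wrist');print(s['clock'],s['position'],s['ee_rot'],c['tool_from_camera'][:3,3])
eyes.grab_frame('wrist')
for i in range(2):
    s=ctrl.observe();c=eyes.calibration('wrist');print(s['clock'],s['position'],s['ee_rot'],c['tool_from_camera'][:3,3], (T_tool(s)@c['tool_from_camera'])[:3,3])
E
```

```text
6.8 [ 620.50423963 -265.16323814  176.76632284] [3.14149777e+00 5.29478881e-05 1.94116330e+00] [  67.92224613    0.17465615 -143.24617266]
6.8 [ 620.50423963 -265.16323814  176.76632284] [3.14149777e+00 5.29478881e-05 1.94116330e+00] [  67.92224613    0.17465615 -143.24617266]
6.8 [ 620.50423963 -265.16323814  176.76632284] [3.14149777e+00 5.29478881e-05 1.94116330e+00] [  67.92224613    0.17465615 -143.24617266]
6.8 [ 620.50423963 -265.16323814  176.76632284] [3.14149777e+00 5.29478881e-05 1.94116330e+00] [  67.92224613    0.17465615 -143.24617266]
6.85 [ 620.5420935  -265.35457198  176.72536548] [3.14152533e+00 1.31415765e-04 1.94067897e+00] [  67.92233339    0.17402162 -143.24617157] [ 596.13421759 -201.94886632  319.96262114]
6.85 [ 620.5420935  -265.35457198  176.72536548] [3.14152533e+00 1.31415765e-04 1.94067897e+00] [  67.92233339    0.17402162 -143.24617157] [ 596.13421759 -201.94886632  319.96262114]
```

```bash
python3 - <<'E'
from h import *
to([595.6,-201.1,145],111.2)
E
```

```text
shift [ 1.379e+00 -1.000e-03  6.340e-01] rot [ 0.    0.01 -0.01] t 6.85 pos [ 620.5 -265.4  176.7] rpy [1.8000e+02 1.0000e-02 1.1119e+02] F [-0.  -0.5 -3.7] w 42.3
```

Request:
drive_tool --deltas '[[36, [0.3, 0, 0], [0, 0, 0]], [36, [0.7, 0, 0], [0, 0, 0]], [36, [1.1, 0, 0.1], [0, 0, 0]], [36, [1.3, 0, 0.25], [0, 0, 0]], [36, [1.38, 0, 0.45], [0, 0, 0]]]'

```text
clock: 7.35
position: [595.6, -200.4, 154.3]
ee_rot: [3.141, 0.001, 1.94]
force: [-0.7, -1.3, -4.7]
gripper_width: 42.1
```

Request:
drive_tool --deltas '[[36, [0, 0, 0.15], [0, 0, 0]], [36, [0, 0, 0.19], [0, 0, 0]], [36, [0, 0, 0.19], [0, 0, 0]], [36, [0, 0, 0.19], [0, 0, 0]]]'

```text
clock: 7.75
position: [596.0, -202.0, 144.7]
ee_rot: [3.141, 0.0, 1.938]
force: [-0.8, 0.0, -3.2]
gripper_width: 41.7
```

```bash
python3 - <<'E'
from h import *
to([595.6,-201.1,145],111.2)
s,im=grab('wrist','w8.png',(190,150,190,150),4)
save(s,'s_w8.json')
grab('scene','s8.png',(190,130,90,80),7)
print(eyes.calibration('wrist')['tool_from_camera'][:3,3])
E
```

```text
shift [ 0.019 -0.001 -0.006] rot [ 0.01  0.02 -0.15] t 7.75 pos [ 596.  -202.   144.7] rpy [1.7999e+02 2.0000e-02 1.1105e+02] F [-0.8  0.  -3.2] w 41.7
[  67.92253227    0.17109671 -143.24655982]
```

View pics/w8.png

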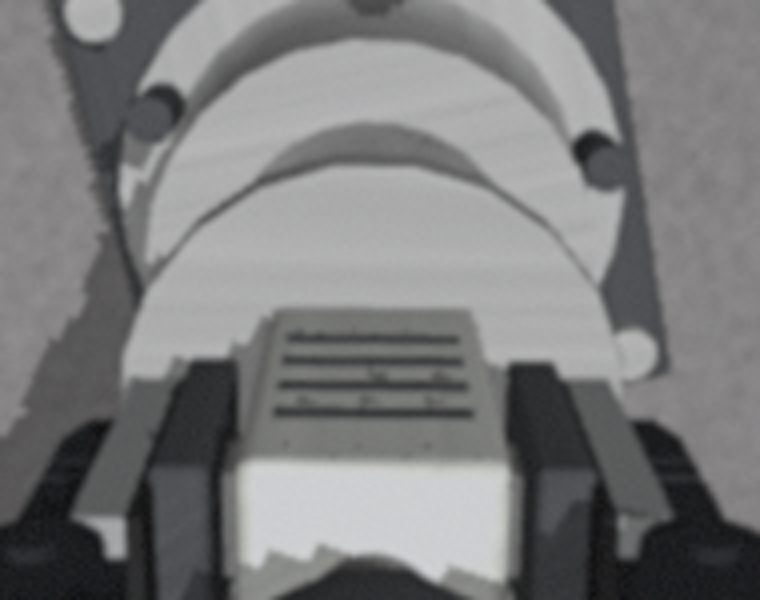

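View pics/s8.png

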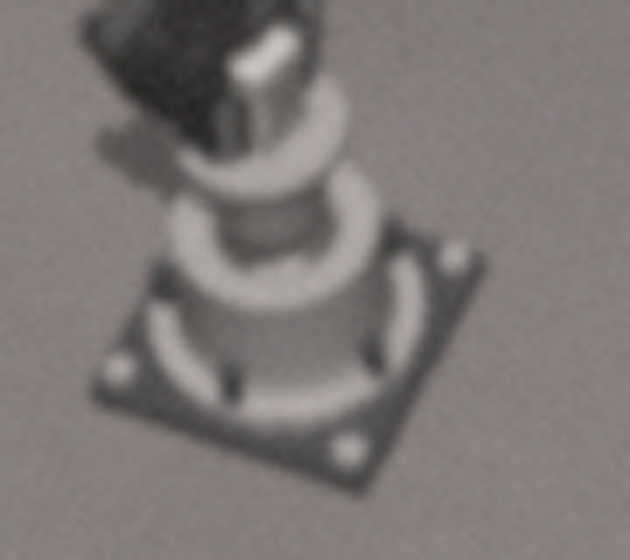

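```bash
python3 - <<'E'
from h import *
s=load('s_w8.json');c=dict(eyes.calibration('wrist'))
M=c['tool_from_camera'].copy();M[0,3]=66.65;M[1,3]=0.0
cc=(c,np.linalg.inv(M));o=-.5+.125
ztop=s['position'][2]
for nm,r,tz,row in(('rim',40,ztop-75,39),('chamf',25.8,ztop-75,122),('collar top',33,9,167),('collar top',33,10.5,167),('collar bot',33,17,161),('collar bot',33,18.5,161)):
    h=least_squares(lambda p:proj(cc,circ([p[0],0],r,tz,181))[:,1].min()-(row/4+150+o),[0]);print(nm,tz,h.x)
for l,r_,row,z in((265,483,183,ztop-75),):
    print((l+r_)/2/4+190+o)
E
```

```text
rim 69.70264582338999 [1.35965412]
chamf 69.70264582338999 [1.35149338]
collar top 9 [-0.246688]
collar top 10.5 [-0.58065307]
collar bot 17 [-1.22725348]
collar bot 18.5 [-1.55372464]
283.125
```

Request:
drive_tool --deltas '[[36, [0.02, 0.006, 0.1], [0, 0, 0]], [36, [0.022, 0.006, 0.2], [0, 0, 0]], [36, [0.022, 0.006, 0.3], [0, 0, 0]], [36, [0.022, 0.006, 0.4], [0, 0, 0]]]'

```text
clock: 8.25
position: [595.5, -200.2, 124.0]
ee_rot: [-3.141, -0.0, 1.939]
force: [-0.6, -0.8, -4.7]
gripper_width: 42.1
```

```bash
python3 - <<'E'
from h import *
to([595.2,-200.9,92],111.2)
E
```

```text
shift [-0.01 -0.01  0.64] rot [-0.01 -0.01 -0.13] t 8.25 pos [ 595.5 -200.2  124. ] rpy [-1.7999e+02 -1.0000e-02  1.1107e+02] F [-0.6 -0.8 -4.7] w 42.1
```

Request:
drive_tool --deltas '[[36, [0, 0, 0.1], [0, 0, 0]], [36, [0, 0, 0.2], [0, 0, 0]], [36, [0, 0, 0.3], [0, 0, 0]], [36, [0, 0, 0.4], [0, 0, 0]]]'

```text
clock: 8.65
position: [595.6, -200.3, 104.1]
ee_rot: [-3.142, -0.0, 1.939]
force: [-0.4, -0.1, -3.9]
gripper_width: 41.9
```

Request:
drive_tool --deltas '[[36, [0, 0, 0.03], [0, 0, 0]], [36, [0, 0, 0.06], [0, 0, 0]], [36, [0, 0, 0.09], [0, 0, 0]]]'

```text
clock: 8.95
position: [595.7, -200.4, 100.2]
ee_rot: [3.141, 0.0, 1.938]
force: [-0.0, -0.6, -3.5]
gripper_width: 42.3
```

```bash
python3 - <<'E'
from h import *
to([595.2,-200.9,92],111.2)
s,im=grab('wrist','w9.png',(190,150,190,150),4)
to([595.2,-200.9,92],111.2)
E
```

```text
shift [-0.006 -0.013  0.163] rot [ 0.01  0.01 -0.13] t 8.95 pos [ 595.7 -200.4  100.2] rpy [1.7999e+02 1.0000e-02 1.1107e+02] F [-0.  -0.6 -3.5] w 42.3
shift [-0.008 -0.012  0.158] rot [-0.    0.   -0.13] t 9.0 pos [ 595.6 -200.3   99.9] rpy [-180.      0.    111.07] F [-0.5  0.1 -4.3] w 42.1
```

View pics/w9.png

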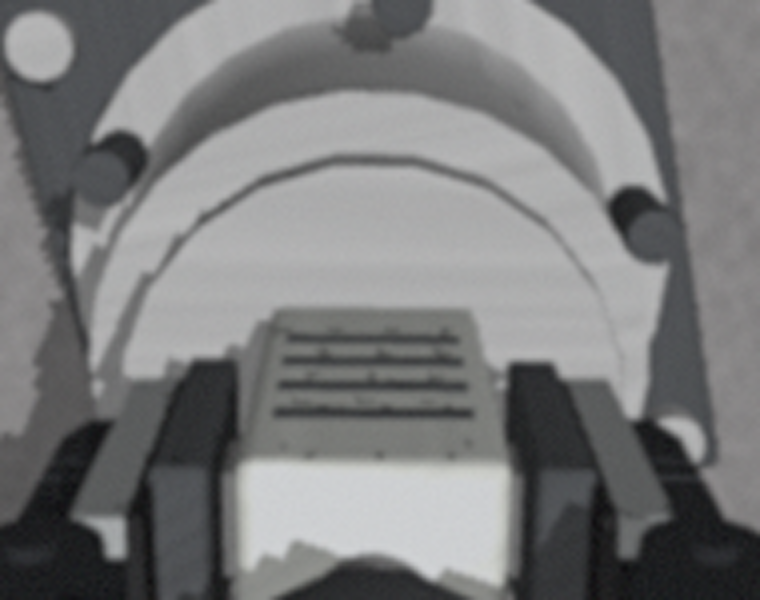

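Request:
drive_tool --deltas '[[36, [0, 0, 0.04], [0, 0, 0]], [36, [0, 0, 0.08], [0, 0, 0]], [36, [0, 0, 0.1], [0, 0, 0]], [36, [0, 0, 0.1], [0, 0, 0]]]'

```text
clock: 9.4
position: [595.5, -200.3, 94.9]
ee_rot: [-3.141, -0.0, 1.938]
force: [-1.0, -0.2, -5.1]
gripper_width: 42.1
```

Request:
drive_tool --deltas '[[36, [0, 0, 0.02], [0, 0, 0]], [36, [0, 0, 0.03], [0, 0, 0]]]'

```text
clock: 9.6
position: [595.6, -200.3, 93.5]
ee_rot: [-3.142, -0.0, 1.938]
force: [0.3, -0.3, -4.2]
gripper_width: 42.2
```

Request:
drive_tool --deltas '[[36, [0, 0, 0.02], [0, 0, 0]], [36, [0, 0, 0.02], [0, 0, 0]]]'

```text
clock: 9.8
position: [595.6, -200.3, 92.5]
ee_rot: [-3.141, -0.0, 1.938]
force: [-0.4, -0.0, -4.7]
gripper_width: 42.0
```

Request:
drive_tool --deltas '[[36, [0, 0, 0.02], [0, 0, 0]], [36, [0, 0, 0.02], [0, 0, 0]]]'

```text
clock: 10.0
position: [595.6, -200.3, 91.5]
ee_rot: [-3.142, -0.0, 1.938]
force: [-0.6, -0.1, -5.0]
gripper_width: 42.1
```

Request:
drive_tool --deltas '[[36, [0, 0, 0.02], [0, 0, 0]], [36, [0, 0, 0.02], [0, 0, 0]]]'

```text
clock: 10.2
position: [595.7, -200.3, 91.1]
ee_rot: [3.141, 0.0, 1.939]
force: [-2.2, 1.6, 3.8]
gripper_width: 42.4
```

Request:
drive_tool --deltas '[[48, [0, 0, 0], [0, 0, 0]], [60, [0, 0, 0], [0, 0, 0]], [75, [0, 0, 0], [0, 0, 0]], [75, [0, 0, 0], [0, 0, 0]]]'

```text
clock: 10.6
position: [595.8, -200.3, 90.7]
ee_rot: [3.141, 0.0, 1.939]
force: [-0.1, 0.7, -0.7]
gripper_width: 75.1
```

```bash
python3 - <<'E'
from h import *
to([595.6,-200.3,91],111.2)
s,im=grab('wrist','w10.png',(190,150,190,150),4)
save(s,'s_w10.json')
E
```

```text
shift [ 0.002 -0.003 -0.006] rot [ 0.01  0.01 -0.13] t 10.6 pos [ 595.8 -200.3   90.7] rpy [1.7999e+02 1.0000e-02 1.1107e+02] F [-0.1  0.7 -0.7] w 75.1
```

View pics/w10.png

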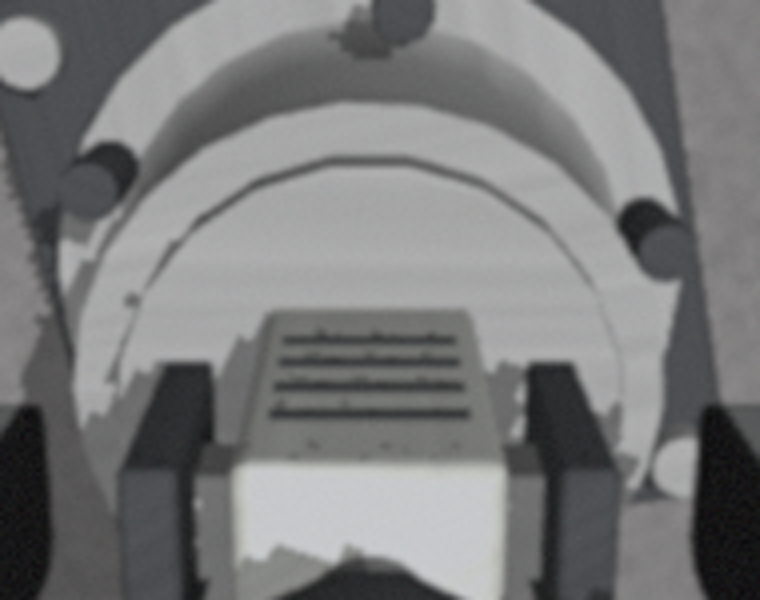

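Request:
drive_tool --deltas '[[75, [0, 0, -0.3], [0, 0, 0]], [75, [0, 0, -0.7], [0, 0, 0]], [75, [0, 0, -1.2], [0, 0, 0]], [50, [0, 0, -1.5], [0, 0, 0]], [0, [0, 0, -1.6], [0, 0, 0]]]'

```text
clock: 11.15
position: [596.2, -200.6, 172.2]
ee_rot: [3.14, 0.002, 1.939]
force: [0.4, 0.3, 0.1]
gripper_width: 47.3
```

Request:
drive_tool --deltas '[[0, [0, 0, 0], [0, 0, 0]], [0, [0, 0, 0], [0, 0, 0]], [0, [0, 0, 0], [0, 0, 0]], [0, [0, 0, 0], [0, 0, 0]]]'

```text
clock: 11.55
position: [595.4, -200.2, 169.9]
ee_rot: [-3.141, -0.001, 1.938]
force: [0.6, -0.2, 0.2]
gripper_width: -0.1
```

```bash
python3 - <<'E'
from h import *
to([595.6,-200.3,156],111.2)
s,im=grab('wrist','w11.png')
E
```

```text
shift [-0.004  0.004  0.278] rot [-0.04 -0.04 -0.13] t 11.55 pos [ 595.4 -200.2  169.9] rpy [-1.7996e+02 -4.0000e-02  1.1107e+02] F [ 0.6 -0.2  0.2] w -0.1
```

View pics/w11.png

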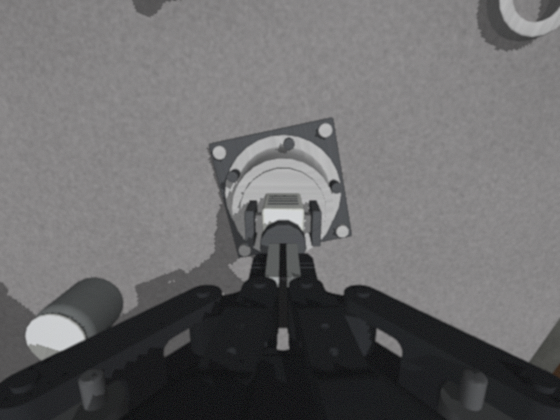

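Request:
drive_tool --deltas '[[0, [0, 0, 0.1], [0, 0, 0]], [0, [0, 0, 0.2], [0, 0, 0]], [0, [0, 0, 0.28], [0, 0, 0]], [0, [0, 0, 0.28], [0, 0, 0]]]'

```text
clock: 12.0
position: [595.3, -200.1, 155.8]
ee_rot: [-3.141, -0.001, 1.939]
force: [-0.1, -0.1, 0.2]
gripper_width: -0.2
```

Request:
drive_tool --deltas '[[0, [0, 0, 0.02], [0, 0, 0]], [0, [0, 0, 0.04], [0, 0, 0]]]'

```text
clock: 12.2
position: [595.7, -200.3, 154.7]
ee_rot: [3.141, 0.0, 1.939]
force: [-0.5, 0.1, 0.0]
gripper_width: 0.1
```

Request:
drive_tool --deltas '[[0, [0, 0, 0.02], [0, 0, 0]], [0, [0, 0, 0.04], [0, 0, 0]]]'

```text
clock: 12.4
position: [595.7, -200.3, 152.8]
ee_rot: [3.141, 0.0, 1.939]
force: [-2.3, 0.9, 8.8]
gripper_width: 0.1
```

Request:
drive_tool --deltas '[[0, [0, 0, 0.02], [0, 0, 0]], [0, [0, 0, 0.04], [0, 0, 0]], [0, [0, 0, 0.06], [0, 0, 0]]]'

```text
clock: 12.7
position: [595.7, -200.4, 150.3]
ee_rot: [3.141, 0.001, 1.939]
force: [-2.7, 1.5, 8.7]
gripper_width: -0.2
```

Request:
drive_tool --deltas '[[0, [0, 0, 0.01], [0, 0, 0]], [0, [0, 0, 0.02], [0, 0, 0]]]'

```text
clock: 12.9
position: [595.7, -200.4, 149.3]
ee_rot: [3.141, 0.001, 1.939]
force: [-2.5, 1.7, 8.7]
gripper_width: -0.1
```

Request:
drive_tool --deltas '[[0, [0, 0, 0.01], [0, 0, 0]], [0, [0, 0, 0.01], [0, 0, 0]]]'

```text
clock: 13.1
position: [595.7, -200.4, 148.8]
ee_rot: [3.141, 0.001, 1.938]
force: [-1.5, 0.6, 6.6]
gripper_width: -0.2
```

Request:
drive_tool --deltas '[[0, [0, 0, 0.01], [0, 0, 0]], [0, [0, 0, 0.02], [0, 0, 0]]]'

```text
clock: 13.3
position: [595.7, -200.4, 147.8]
ee_rot: [3.141, 0.001, 1.939]
force: [-2.0, 1.1, 8.8]
gripper_width: 0.0
```

Request:
drive_tool --deltas '[[0, [0, 0, 0.01], [0, 0, 0]], [0, [0, 0, 0.02], [0, 0, 0]]]'

```text
clock: 13.5
position: [595.7, -200.4, 146.9]
ee_rot: [3.141, 0.001, 1.939]
force: [-2.5, 1.2, 8.3]
gripper_width: 0.3
```

Request:
drive_tool --deltas '[[0, [0, 0, 0.01], [0, 0, 0]], [0, [0, 0, 0.02], [0, 0, 0]]]'

```text
clock: 13.7
position: [595.7, -200.3, 145.8]
ee_rot: [3.141, 0.001, 1.939]
force: [-2.8, 0.8, 8.5]
gripper_width: -0.2
```

Request:
drive_tool --deltas '[[0, [0, 0, 0.01], [0, 0, 0]], [0, [0, 0, 0.02], [0, 0, 0]]]'

```text
clock: 13.9
position: [595.8, -200.4, 145.0]
ee_rot: [3.141, 0.001, 1.939]
force: [-4.5, 0.7, 12.5]
gripper_width: 0.1
```

Request:
drive_tool --deltas '[[0, [0, 0, 0.008], [0, 0, 0]], [0, [0, 0, 0.008], [0, 0, 0]]]'

```text
clock: 14.1
position: [595.8, -200.4, 144.7]
ee_rot: [3.141, 0.001, 1.939]
force: [-2.9, 1.4, 12.0]
gripper_width: 0.0
```

Request:
drive_tool --deltas '[[0, [0, 0, 0.008], [0, 0, 0]], [0, [0, 0, 0.008], [0, 0, 0]]]'

```text
clock: 14.3
position: [595.8, -200.4, 144.5]
ee_rot: [3.141, 0.001, 1.939]
force: [-4.2, 2.9, 13.3]
gripper_width: 0.3
```

Request:
drive_tool --deltas '[[0, [0, 0, 0.01], [0, 0, 0]], [0, [0, 0, 0.01], [0, 0, 0]]]'

```text
clock: 14.5
position: [595.8, -200.4, 144.5]
ee_rot: [3.14, 0.001, 1.939]
force: [-5.2, 1.9, 18.2]
gripper_width: 0.3
```

Request:
drive_tool --deltas '[[0, [0, 0, 0.01], [0, 0, 0]], [0, [0, 0, 0.01], [0, 0, 0]]]'

```text
clock: 14.7
position: [595.9, -200.4, 144.4]
ee_rot: [3.14, 0.002, 1.939]
force: [-8.1, 4.0, 23.7]
gripper_width: 0.1
```

Request:
drive_tool --deltas '[[0, [0, 0, -0.1], [0, 0, 0]], [0, [0, 0, -0.4], [0, 0, 0]], [20, [0, 0, -0.8], [0, 0, -7]], [50, [0, 0, -1.0], [0, 0, -15]], [80, [0, 0, -1.0], [0, 0, -23]]]'

```text
clock: 15.2
position: [596.2, -200.6, 193.9]
ee_rot: [3.141, 0.002, 2.346]
force: [0.3, -0.7, -0.4]
gripper_width: 43.4
```

Request:
drive_tool --deltas '[[80, [0, 0, 0], [0, 0, -8]], [80, [0, 0, 0], [0, 0, -16]], [80, [0, 0, 0], [0, 0, -24]], [80, [0, 0, 0], [0, 0, -32]], [80, [0, 0, 0], [0, 0, -40]]]'

```text
clock: 15.7
position: [595.6, -200.3, 192.3]
ee_rot: [3.142, -0.0, 3.044]
force: [0.1, -0.1, 0.9]
gripper_width: 79.8
```

```bash
python3 - <<'E'
from h import *
to([595.6,-200.3,195],201.07)
E
```

```text
shift [ 0.001  0.    -0.055] rot [  0.    -0.   -26.67] t 15.7 pos [ 595.6 -200.3  192.3] rpy [180.   -0.  174.4] F [ 0.1 -0.1  0.9] w 79.8
```

Request:
drive_tool --deltas '[[80, [0, 0, 0], [0, 0, -8]], [80, [0, 0, 0], [0, 0, -16]], [80, [0, 0, 0], [0, 0, -24]], [80, [0, 0, 0], [0, 0, -26.7]], [80, [0, 0, 0], [0, 0, -26.7]]]'

```text
clock: 16.2
position: [595.7, -200.3, 192.3]
ee_rot: [-3.142, -0.0, -2.778]
force: [-1.1, 1.3, 0.1]
gripper_width: 80.2
```

```bash
python3 - <<'E'
from h import *
to([595.6,-200.3,91],201.07)
s,im=grab('wrist','w12.png',(190,120,190,150),4);save(s,'s_w12.json')
print(eyes.calibration('wrist')['tool_from_camera'][:3,3])
E
```

```text
shift [1.000e-03 1.000e-03 2.025e+00] rot [-0.   -0.   -0.27] t 16.2 pos [ 595.7 -200.3  192.3] rpy [-180.    -0.  -159.2] F [-1.1  1.3  0.1] w 80.2
[  66.48368448    1.27740217 -143.24609343]
```

View pics/w12.png

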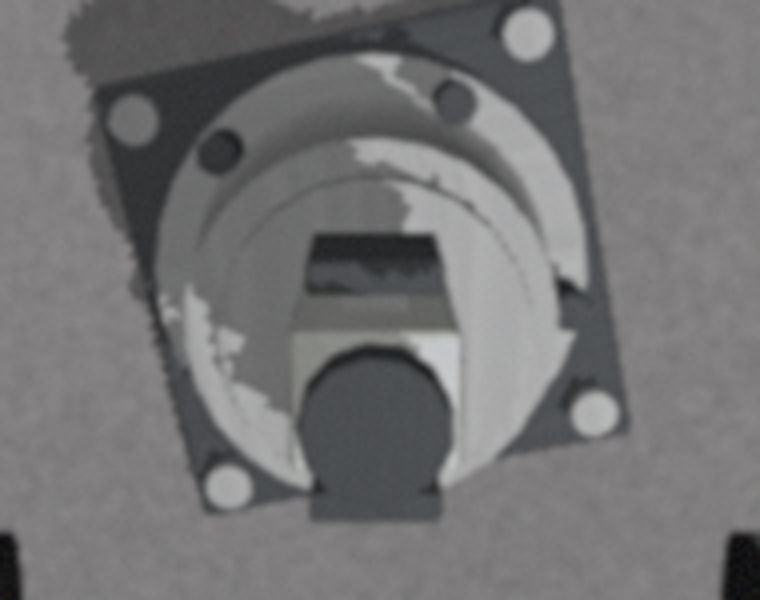

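Request:
drive_tool --deltas '[[80, [0, 0.014, 0.5], [0, 0, -0.3]], [80, [0, 0.014, 1.0], [0, 0, -0.3]], [80, [0, 0.014, 1.5], [0, 0, -0.3]], [80, [0, 0.014, 1.85], [0, 0, -0.3]], [75, [0, 0.014, 2.02], [0, 0, -0.3]]]'

```text
clock: 16.75
position: [594.7, -199.4, 89.8]
ee_rot: [3.14, -0.001, -2.776]
force: [0.2, -0.7, 0.1]
gripper_width: 75.0
```

Request:
drive_tool --deltas '[[55, [0, 0, 0], [0, 0, 0]], [42, [0, 0, 0], [0, 0, 0]], [36, [0, 0, 0], [0, 0, 0]]]' --newtons 25

```text
clock: 17.05
position: [595.9, -199.9, 92.3]
ee_rot: [-3.14, 0.001, -2.774]
force: [-0.4, 0.2, 0.6]
gripper_width: 36.4
```

```bash
python3 - <<'E'
from h import *
to([595.6,-200.3,91],201.07)
s,im=grab('wrist','w13.png',(190,150,190,200),3)
E
```

```text
shift [ 0.009 -0.005  0.027] rot [-0.07  0.06 -0.02] t 17.05 pos [ 595.9 -199.9   92.3] rpy [-1.7993e+02  6.0000e-02 -1.5895e+02] F [-0.4  0.2  0.6] w 36.4
```

View pics/w13.png

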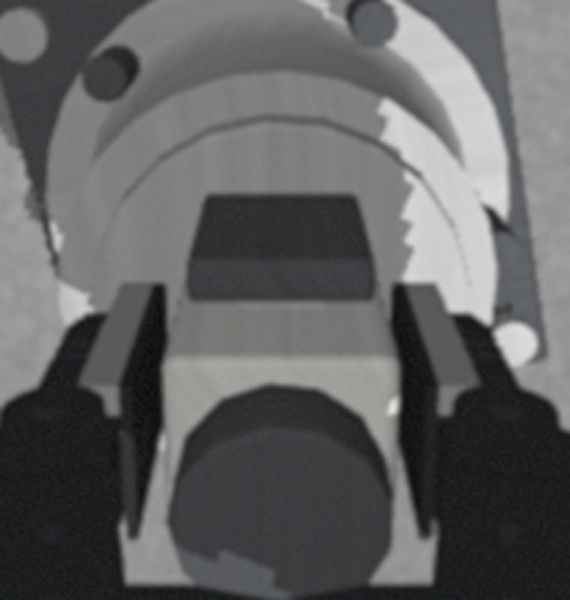

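Request:
drive_tool --deltas '[[31, [0, 0, 0], [0, 0, 0]], [26, [0, 0, 0], [0, 0, 0]], [20, [0, 0, 0], [0, 0, 0]], [20, [0, 0, 0], [0, 0, 0]]]' --newtons 40

```text
clock: 17.5
position: [595.7, -199.7, 92.0]
ee_rot: [-3.141, 0.001, -2.774]
force: [-1.2, 1.2, 6.3]
gripper_width: 29.6
```

Request:
drive_tool --deltas '[[20, [0, 0, -0.02], [0, 0, 0]], [20, [0, 0, -0.04], [0, 0, 0]]]'

```text
clock: 17.7
position: [595.3, -199.5, 93.1]
ee_rot: [3.141, -0.0, -2.774]
force: [0.4, 0.9, -6.0]
gripper_width: 29.4
```

Request:
drive_tool --deltas '[[20, [0, 0, -0.03], [0, 0, 0]], [20, [0, 0, -0.08], [0, 0, 0]], [20, [0, 0, -0.14], [0, 0, 0]]]'

```text
clock: 18.0
position: [595.3, -199.6, 100.4]
ee_rot: [3.141, -0.0, -2.774]
force: [1.7, -0.2, -6.1]
gripper_width: 29.5
```

Request:
drive_tool --deltas '[[20, [0, 0, -0.1], [0, 0, 0]], [20, [0, 0, -0.25], [0, 0, 0]], [20, [0, 0, -0.45], [0, 0, 0]], [20, [0, 0, -0.65], [0, 0, 0]], [20, [0, 0, -0.85], [0, 0, 0]]]'

```text
clock: 18.5
position: [595.4, -199.7, 144.0]
ee_rot: [-3.141, 0.0, -2.774]
force: [-0.7, 0.8, -4.3]
gripper_width: 29.6
```

```bash
python3 - <<'E'
from h import *
to([595.6,-200.3,180],201.07)
s,im=grab('wrist','w14.png',(190,150,190,200),3)
grab('scene','s14.png',(190,110,90,100),6)
E
```

```text
shift [-0.    -0.012 -0.72 ] rot [-0.03  0.01 -0.01] t 18.5 pos [ 595.4 -199.7  144. ] rpy [-1.7997e+02  1.0000e-02 -1.5894e+02] F [-0.7  0.8 -4.3] w 29.6
```

View pics/w14.png

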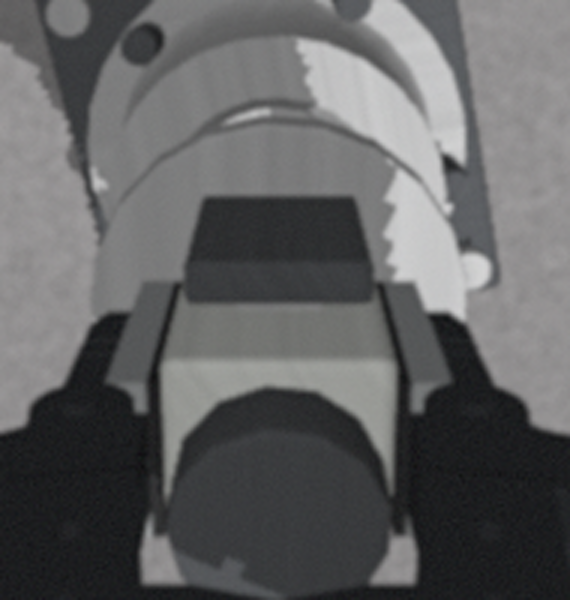

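View pics/s14.png

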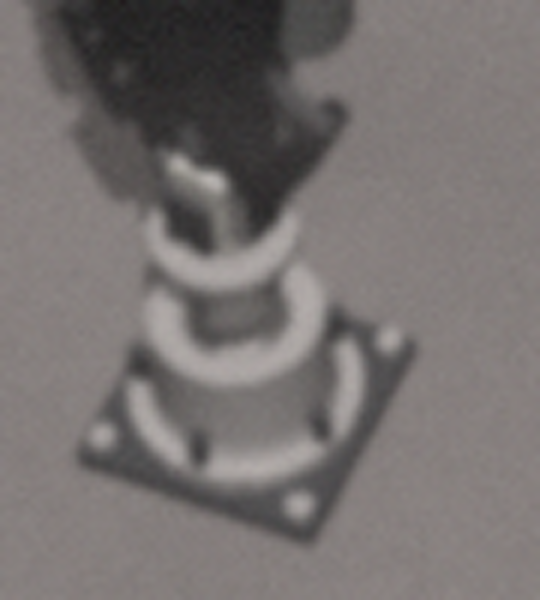

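```bash
python3 - <<'E'
from h import *
print(tri([(cam('top'),(313/4+210,355/4+170)),(cam('scene'),(506/4+190,131/4+140))]))
to([546,48,195],114)
E
```

```text
(array([445.65835556, -14.39626984, 124.10993292]), np.float64(0.8716312964962185))
shift [-0.851  4.986 -1.016] rot [-2.000e-02  1.600e-01  8.707e+01] t 18.6 pos [ 596.  -200.   144.6] rpy [-1.7989e+02  9.0000e-02 -1.5893e+02] F [ 0.   0.5 -4.3] w 29.4
```

Request:
drive_tool --deltas '[[20, [0, 0, -0.3], [0, 0, 0]], [20, [0, 0, -0.8], [0, 0, 2]], [20, [-0.03, 0.2, -1.0], [0, 0, 10]], [20, [-0.1, 0.7, -1.02], [0, 0, 18]], [20, [-0.2, 1.3, -1.02], [0, 0, 26]]]'

```text
clock: 19.1
position: [581.3, -135.4, 193.8]
ee_rot: [-3.141, 0.0, 3.048]
force: [0.0, 0.4, -4.4]
gripper_width: 29.4
```

```bash
python3 - <<'E'
from h import *
to([546,48,195],114)
E
```

```text
shift [ 1.043  3.587 -0.025] rot [-1.000e-02  3.000e-02  6.066e+01] t 19.1 pos [ 581.3 -135.4  193.8] rpy [-1.7998e+02  2.0000e-02  1.7466e+02] F [ 0.   0.4 -4.4] w 29.4
```

Request:
drive_tool --deltas '[[20, [0.15, 0.5, 0], [0, 0, 8]], [20, [0.3, 1.0, 0], [0, 0, 16]], [20, [0.45, 1.5, 0], [0, 0, 24]], [20, [0.6, 2.0, 0], [0, 0, 32]], [20, [0.75, 2.5, 0], [0, 0, 40]]]'

```text
clock: 19.6
position: [554.3, -6.7, 193.7]
ee_rot: [-3.141, -0.0, 2.352]
force: [-0.6, 1.3, -3.9]
gripper_width: 29.8
```

```bash
python3 - <<'E'
from h import *
to([546,48,195],114)
E
```

```text
shift [ 0.893  0.652 -0.027] rot [-1.000e-02 -1.000e-02  2.073e+01] t 19.6 pos [554.3  -6.7 193.7] rpy [-1.7999e+02 -1.0000e-02  1.3473e+02] F [-0.6  1.3 -3.9] w 29.8
```

Request:
drive_tool --deltas '[[20, [0.4, 0.3, 0], [0, 0, 8]], [20, [0.7, 0.5, 0], [0, 0, 16]], [20, [0.88, 0.63, 0], [0, 0, 20.7]], [20, [0.88, 0.63, 0], [0, 0, 20.7]], [20, [0.88, 0.63, 0], [0, 0, 20.7]]]'

```text
clock: 20.1
position: [545.8, 45.6, 193.7]
ee_rot: [-3.141, 0.0, 1.999]
force: [-0.4, -1.0, -3.9]
gripper_width: 29.8
```

```bash
python3 - <<'E'
from h import *
to([517.3,112.2,195],114)
s,im=grab('wrist','w15.png');save(s,'s_w15.json')
c=eyes.calibration('wrist')
M=c['tool_from_camera'].copy();M[0,3]=66.65;M[1,3]=0
cc=(c,np.linalg.inv(T_tool(s)@M))
overlay(im,cc,None,114,(190,40,190,150),4,'w15o.png',stand=[517.3,112.2])
E
```

```text
shift [ 1.448  0.034 -0.027] rot [-0.01  0.01  0.51] t 20.1 pos [545.8  45.6 193.7] rpy [-1.7999e+02  1.0000e-02  1.1451e+02] F [-0.4 -1.  -3.9] w 29.8
```

View pics/w15o.png

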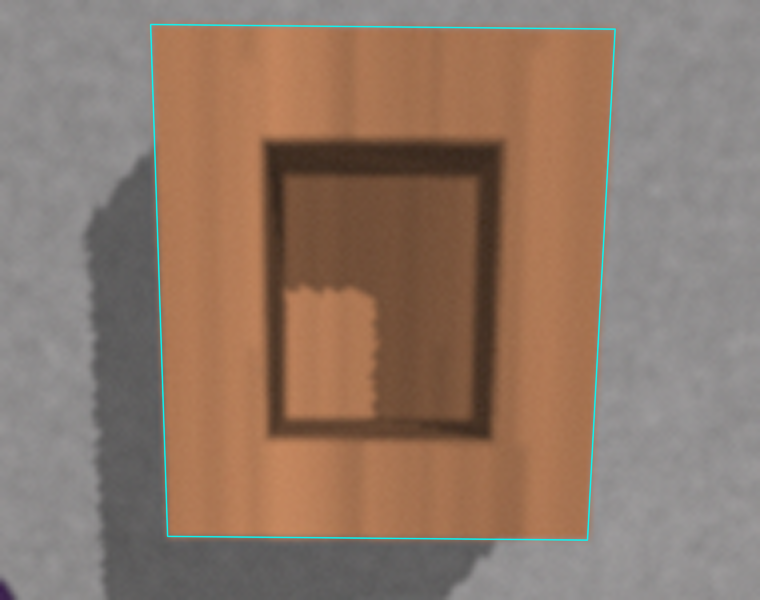

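Request:
drive_tool --deltas '[[20, [0.3, 0.01, 0], [0, 0, 0.5]], [20, [0.75, 0.02, 0], [0, 0, 0.5]], [20, [1.15, 0.03, 0.2], [0, 0, 0.5]], [20, [1.38, 0.034, 0.5], [0, 0, 0.5]], [20, [1.45, 0.034, 0.8], [0, 0, 0.5]]]'

```text
clock: 20.65
position: [517.2, 112.8, 153.4]
ee_rot: [3.141, 0.0, 1.989]
force: [0.4, -0.2, -4.7]
gripper_width: 29.3
```

Request:
drive_tool --deltas '[[20, [0, 0, 0.1], [0, 0, 0]], [20, [0, 0, 0.2], [0, 0, 0]], [20, [0, 0, 0.2], [0, 0, 0]], [20, [0, 0, 0.2], [0, 0, 0]]]'

```text
clock: 21.05
position: [517.9, 112.1, 144.2]
ee_rot: [3.141, 0.0, 1.987]
force: [0.4, 0.4, -4.6]
gripper_width: 29.5
```

```bash
python3 - <<'E'
from h import *
to([517.3,112.2,140],114)
s,im=grab('wrist','w16.png',(190,150,190,190),3)
s=ctrl.observe();to([517.3,112.2,140],114)
E
```

```text
shift [ 0.007 -0.009  0.084] rot [ 0.03  0.01 -0.15] t 21.05 pos [517.9 112.1 144.2] rpy [1.7997e+02 1.0000e-02 1.1385e+02] F [ 0.4  0.4 -4.6] w 29.5
shift [ 0.006 -0.01   0.085] rot [ 0.04  0.02 -0.15] t 21.1 pos [517.9 112.1 144.3] rpy [1.7996e+02 2.0000e-02 1.1385e+02] F [-0.4 -0.5 -4.9] w 29.5
```

View pics/w16.png

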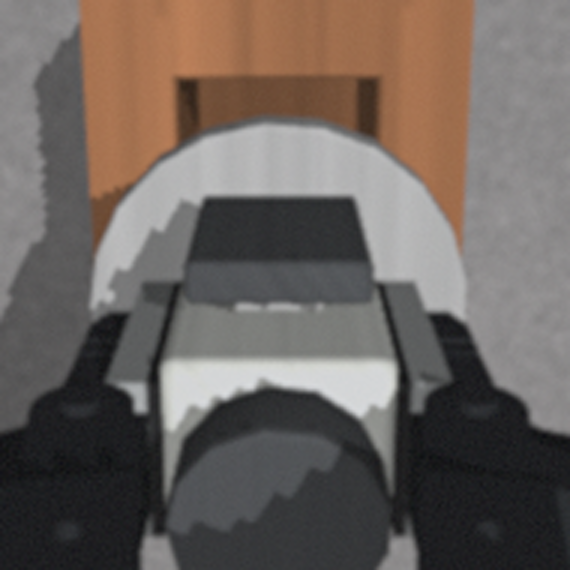

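Request:
drive_tool --deltas '[[20, [0, -0.004, 0.1], [0, 0, 0]], [20, [0, -0.004, 0.25], [0, 0, 0]], [20, [0, -0.004, 0.4], [0, 0, 0]], [20, [0, -0.004, 0.5], [0, 0, 0]]]'

```text
clock: 21.5
position: [516.9, 112.4, 117.8]
ee_rot: [-3.141, -0.0, 1.987]
force: [0.9, -0.2, -3.9]
gripper_width: 29.3
```

Request:
drive_tool --deltas '[[20, [0, 0, 0.12], [0, 0, 0]], [20, [0, 0, 0.25], [0, 0, 0]], [20, [0, 0, 0.38], [0, 0, 0]], [20, [0, 0, 0.48], [0, 0, 0]]]'

```text
clock: 21.9
position: [517.1, 112.4, 94.1]
ee_rot: [-3.141, -0.0, 1.987]
force: [-0.3, 0.5, -5.9]
gripper_width: 29.4
```

Request:
drive_tool --deltas '[[20, [0, 0, 0.03], [0, 0, 0]], [20, [0, 0, 0.06], [0, 0, 0]], [20, [0, 0, 0.08], [0, 0, 0]]]'

```text
clock: 22.2
position: [517.4, 112.4, 90.8]
ee_rot: [3.141, 0.0, 1.987]
force: [0.1, -0.1, -4.0]
gripper_width: 29.6
```

Request:
drive_tool --deltas '[[20, [0, 0, 0.02], [0, 0, 0]], [20, [0, 0, 0.03], [0, 0, 0]]]'

```text
clock: 22.4
position: [517.4, 112.4, 89.3]
ee_rot: [3.141, 0.0, 1.987]
force: [-0.1, 0.1, -4.5]
gripper_width: 29.5
```

Request:
drive_tool --deltas '[[20, [0, 0, 0.02], [0, 0, 0]], [20, [0, 0, 0.02], [0, 0, 0]]]'

```text
clock: 22.6
position: [517.2, 112.4, 88.2]
ee_rot: [-3.142, -0.0, 1.987]
force: [0.0, -0.3, -4.7]
gripper_width: 29.4
```

Request:
drive_tool --deltas '[[20, [0, 0, 0.02], [0, 0, 0]], [20, [0, 0, 0.02], [0, 0, 0]]]'

```text
clock: 22.8
position: [517.2, 112.4, 87.2]
ee_rot: [-3.142, -0.0, 1.987]
force: [0.0, 1.1, -4.6]
gripper_width: 29.4
```

Request:
drive_tool --deltas '[[20, [0, 0, 0.012], [0, 0, 0]], [20, [0, 0, 0.012], [0, 0, 0]]]'

```text
clock: 23.0
position: [517.3, 112.4, 87.0]
ee_rot: [3.141, 0.0, 1.987]
force: [-2.6, -0.7, 2.8]
gripper_width: 29.6
```

Request:
drive_tool --deltas '[[20, [0, 0, 0.012], [0, 0, 0]], [20, [0, 0, 0.012], [0, 0, 0]]]'

```text
clock: 23.2
position: [517.3, 112.4, 87.0]
ee_rot: [3.141, 0.0, 1.987]
force: [-5.4, -0.4, 13.3]
gripper_width: 29.5
```

Request:
drive_tool --deltas '[[20, [0, 0, -0.012], [0, 0, 0]], [40, [0, 0, -0.014], [0, 0, 0]], [60, [0, 0, -0.014], [0, 0, 0]], [75, [0, 0, -0.014], [0, 0, 0]], [75, [0, 0, -0.014], [0, 0, 0]]]'

```text
clock: 23.7
position: [517.4, 112.4, 86.8]
ee_rot: [3.142, 0.0, 1.987]
force: [-0.2, 0.1, 0.1]
gripper_width: 75.1
```

Request:
drive_tool --deltas '[[75, [0, 0, -0.2], [0, 0, 0]], [75, [0, 0, -0.6], [0, 0, 0]], [75, [0, 0, -1.2], [0, 0, 0]], [75, [0, 0, -1.9], [0, 0, 0]], [75, [0, 0, -2.5], [0, 0, 0]]]'

```text
clock: 24.2
position: [517.2, 112.4, 214.3]
ee_rot: [3.141, 0.0, 1.987]
force: [0.2, 0.2, 0.2]
gripper_width: 74.9
```

Request:
drive_tool --deltas '[[75, [-0.3, 0, -0.3], [0, 0, 0]], [75, [-0.8, 0, -0.6], [0, 0, 0]], [75, [-0.9, 0, -0.7], [0, 0, 0]], [75, [-0.9, 0, -0.7], [0, 0, 0]]]'

```text
clock: 24.6
position: [535.9, 70.7, 247.6]
ee_rot: [3.141, 0.0, 1.986]
force: [0.5, 0.0, 0.8]
gripper_width: 74.9
```

```bash
python3 - <<'E'
from h import *
to([517.3,112.2,195],114)
s,im=grab('wrist','w17.png')
c=eyes.calibration('wrist')
M=c['tool_from_camera'].copy();M[0,3]=66.65;M[1,3]=0
cc=(c,np.linalg.inv(T_tool(s)@M))
overlay(im,cc,[517.3,112.2],114,(200,60,170,130),4.5,'w17o.png',stand=[517.3,112.2])
grab('scene','s17.png');grab('top','t17.png',(210,140,220,140),3)
E
```

```text
shift [ 0.909 -0.007  1.051] rot [ 0.06  0.03 -0.21] t 24.6 pos [535.9  70.7 247.6] rpy [1.7994e+02 3.0000e-02 1.1379e+02] F [0.5 0.  0.8] w 74.9
```

View pics/w17o.png

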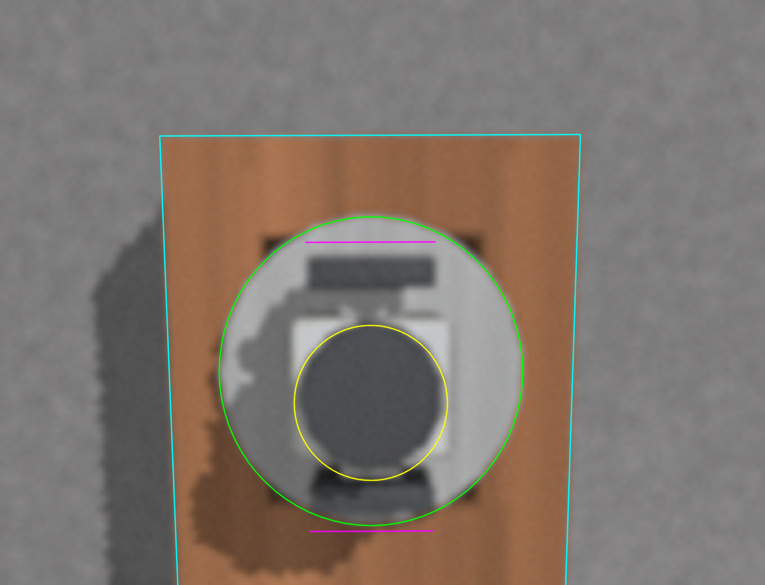

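View pics/s17.png

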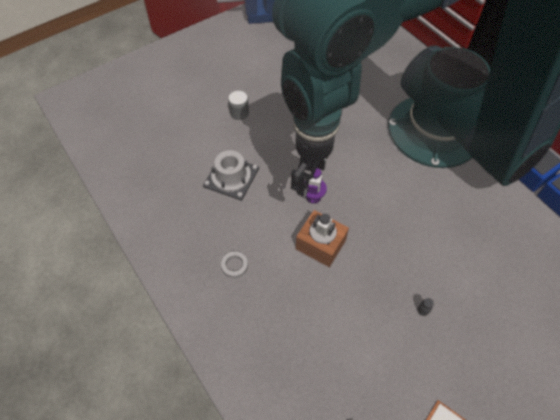

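The gauge stands upright and centred in the stand. Its triggers sit about 3 mm inside their free position (the magenta lines), so it is still locked near 46 mm. The bystanders haven't moved.

```bash
python3 - <<'E'
from cell import order
print(order.sign_off())
E
```

```text
the job is handed in; nothing more can be done
None
```

The gauge went into the hub's bore, was locked there, and is back upright in its stand, still locked near 46 mm. I handed the job in at about 24.8 s of the 72 s allowed.

- **Lift and seating:** I pinched the triggers and lifted the gauge. I then lowered it into the bore until the collar touched the rim with about 9 N, with almost no side force on the way down. When I let go, the triggers sprang out.
- **Lock:** The button slid against about 8.7 N of drag and came to a hard stop about 8.5 mm down. The last step peaked at about 24 N, over the 14–20 N suggested but under the 30 N damage limit.
- **Return to the stand:** I regripped the plain sides, drew the gauge straight out (about 6 N, including its weight), and set it down. The set-down pressed with about 17 N on the last step, which I eased before letting go.
- **Last checks:** The final wrist picture shows the collar centred on the stand and the lock cap down. The triggers sit about 3 mm a side inside their free position, which fits the 46 mm reading. In the final scene picture the other objects look unmoved, and the gripper is clear with near-zero force.

Two measurements disagreed along the way:

- **Wrist camera:** Its calibration carried a steady offset of about 1.3 mm in the world frame. I found it by comparing readings at different tool angles and corrected for it.
- **Gripper opening:** It read about 42 mm with the triggers pinched fully in, where 44 mm was expected. I found no cause, but it had no visible effect.

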